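# Step a clock plate under the pointer of a cross-slide stage

## Task

Lift the dust cover off the brass clock plate and stand it wholly on the orange pad. Then push the carrier by its black upright handle until the red dot is under the pointer and press the green cap fully down to record it; do the same for the blue dot, then the white dot, and leave the carrier with the white dot under the pointer. Press the cap only when a dot is under the pointer, do not tip the cover over, and leave the other things on the bench where they are.

Things in the scene. Friction and masses are not known exactly. Their poses are not given: they have to be found in the camera images.
- stage: grey cast bed of the cross-slide stage, fixed, 360 x 230 mm, 20 mm high. Origin on the table directly below the pointer axis, z up; the bed runs from x = -195 to +165 mm, y = -115 to +115 mm. Its x and y axes are the directions of the two slides. A column at x = +145 mm (30 x 50 mm, 125 mm high) carries a 20 mm wide arm (underside at 96 mm, top at 118 mm above the table) along -x to the vertical pointer barrel (22 mm diameter, 89 to 121 mm high) over the origin.
- tip (a point): sharp lower end of the steel pointer, 63 mm above the table, on the stage origin's vertical axis, coaxial with the green cap; it goes down with the cap (stopping 3 mm above the plate) but does not move sideways.
- cap_top (a point): centre of the top face of the round green cap (32 mm diameter, 12 mm thick) above the pointer barrel, 143 mm above the table when up. The cap is pushed straight down.
- cap (a joint): travel of the green cap in m: 0 is up, 0.008 is fully down (5 N, about 2 N to start); it springs back up.
- handle (a point): centre of the top of the black upright round handle (20 mm diameter, 64 mm tall, top 110 mm above the table) fixed to the carrier, on a tongue 98 mm from the nest centre in the stage's -x direction. Moving it sideways slides the carrier (with the plate) in x and y without turning, against about 1.5 N friction per slide plus slight damping; it stays where it is left.
- nest (a point): centre of the round nest floor on the aluminium carrier (132 x 132 mm), 46 mm above the table. The nest has a steel rim of 112 mm inner and 122 mm outer diameter, 5 mm high. Its possible positions relative to the stage origin: x from -90 to +40 mm, y from -60 to +60 mm.
- clock_plate: round brass plate, 109 mm diameter, 6 mm thick, held fast in the nest (centred in it, at any yaw; it does not turn) and moving with the carrier. Origin at the centre of its underside, z up.
- red_dot (a point): centre of the red dot (10 mm diameter) on top of the plate (52 mm above the table), 28 mm from the plate centre. A dot is under the pointer when the tip is within the dot's edge seen from above.
- blue_dot (a point): centre of the blue dot (10 mm diameter) on top of the plate (52 mm above the table), 28 mm from the plate centre.
- white_dot (a point): centre of the white dot (10 mm diameter) on top of the plate (52 mm above the table), 28 mm from the plate centre.
- dust_cover: loose whitish translucent plastic dust cover with a steel foot ring, a drum of 76 mm diameter and 40 mm height, solid for contact, with a black round knob on top (24 mm diameter, from 40 to 80 mm above the underside), about 0.18 kg. Origin at the centre of its underside, z up. It starts standing on the clock plate, up to about 25 mm off its centre (underside 52 mm above the table) and is too tall to pass under the pointer.
- pad: flat orange pad, fixed, 130 x 130 mm, 4 mm thick. Origin at the centre of its underside, on the table.
- parts_tray: fixed open wooden tray, 130 x 130 mm, 30 mm high, four compartments with clock parts. Origin at the centre of its underside. Not to be used.
- blower: loose red rubber air blower standing upright, bulb 60 mm diameter, tapering to a nozzle, 125 mm high. Origin at the centre of its underside. Leave alone.
- oil_jar: loose amber jar, 46 mm diameter, 75 mm high. Origin at the centre of its underside. Leave alone.
- loupe: loose black eye loupe, a standing tube 50 mm diameter, 45 mm high. Origin at the centre of its underside. Leave alone.
- holder: loose steel movement holder, 56 mm diameter stepping to 40 mm, 60 mm high. Origin at the centre of its underside. Leave alone.
- rinse_bottle: loose slim blue bottle with a white cap, 32 mm diameter, 140 mm high, standing upright in the gap beside the bed, between it and the pad or the tray. Origin at the centre of its underside. Leave alone.
- test_rod: loose upright brass rod, 32 mm diameter, 110 mm high, standing in the gap on the other side of the bed. Origin at the centre of its underside. Leave alone.
- screwdriver: loose screwdriver, 130 mm long, lying along its own x. Leave alone.
Mind the look-alikes: they are no part of the job. Of the things like the pad, leave any that is pink; of the rest the smaller one is meant.

How it is judged:
By the outcome, as a careful person would: the job done as asked, in the order asked, and still so for the second after the job is handed in, with the robot touching nothing.
It also fails if it takes over 72 s, if anything falls off the work surface, if the arm or the gripper's body presses on something with over 40 N, if the wrist force passes 120 N, or if a joint passes its speed limit or range.

## Robot

A 6-joint arm with a two-finger parallel gripper is mounted at the origin on the work surface. World frame = base frame: x ahead of the robot, y to its left, z up, the work surface at z = 0. Lengths are in mm, angles in degrees, forces in N, time in s.
With the tool pointing down it reaches from about 350 to 850 mm from the base axis. Payload 8.1 kg.
Tool frame: the origin (TCP) lies at the very end of the fingers, on their centre line; the grasp point (between the pads) lies grip_depth behind it (grip_depth is the distance from the TCP to the grasp point, in mm); z points along the fingers, y is the direction in which the jaws open and shut (so a half turn about z gives the same grasp; the last joint's range is limited). The gripper opens to 85 mm and grips with 20 to 120 N. Pads are 22 mm wide; open, the fingers measure 114 mm over their backs; the gripper's body (76 mm by 85 mm) begins 54 mm behind the grasp point. The pads swing forward as they close: fully open they stand 13 mm farther back than shut.
Start: joints at [66.44, 7.471, 85.268, -0, 87.261, -4.893], TCP at [192.019, 568.449, 231.292] pointing down, gripper open.
Joint ranges: [-169.43, 169.43], [-51.17, 129.36], [1.28, 143.12], [-76.62, 256.62], [0, 156.53], [-152.29, 152.29]. Speed limits (degrees/s): [136.94, 136.94, 159.86, 180, 180, 180].

## Interface

Orientations are given as [roll, pitch, yaw] about the fixed x, y, z axes, in that order (R = Rz(yaw) Ry(pitch) Rx(roll)).
In Python, from bench import * gives the robot as it stands.
- The arm moves only by the tool step_arm, never from a script. Its argument "plan" is a list of rows, each an object of numbers: "grip": the finger opening in cm, from 0 to 8.54; "tx", "ty", "tz": the shift along the tool's x, y, z in cm; "ax", "ay", "az": the turn, a rotation vector about the tool's x, y, z in degrees. In form: [{"grip": .., "tx": .., "ty": .., "tz": .., "ax": .., "ay": .., "az": ..}, ...]. A call has 1 to 8 rows; each row shifts and turns the commanded pose from where the row before left it, along the tool's axes as they then stand; what a row does not reach is not made up. A row lasts 1/12 s, in which the tool goes at most 41.7 mm and 7.16 degrees, less where a joint would pass 70% of its speed; a pose out of reach is approached as far as the arm can. A call with a gripper value outside its range is refused whole. The fingers move at their own pace and stop on an object; "newtons" is the grip in N (left out, the last holds). Time passes only in rows, so rows that do not move let the fingers close. It gives the time, the measured TCP pose, the force and the opening at its end, in the units of the state.
- sense(): the state, without advancing time (a new reading comes with each control period).
- snapshot(name): name is "side" or "top" or "wrist"; returns the picture (384x512x3 uint8, red, green, blue); there is no depth.
- camera_model(name): a dict with "intrinsics" (3x3 intrinsics, pixels), "dist_coeffs" ([k1, k2, p1, p2, k3] as OpenCV has them; the pictures are not rectified), "pose" (4x4, takes a point from camera to world coordinates); the wrist camera has in their place "T_tool_cam" (4x4, takes a point from camera to tool coordinates, whose origin is the TCP and whose axes are the flange's). Camera axes: x right, y down, z forward; pixel columns grow to the right and rows downward; lengths in mm; the calibration is good to about 2 mm. A picture is of the moment at which its call begins: read the wrist's pose just before it. camera_model takes no time and is no camera call.
- hand_in(): hands the job in, once; it reports no verdict.
The state is a dict: "time": time; "joint_pos": joint angles; "qd": joint speeds; "joint_efforts": joint torques, N m; "tool_pos": TCP position; "tcp_rot": TCP orientation; "ft_force": force on the tool from outside, world axes, zero at the start; "wrist_torque": the same for the moment, N m; "finger_gap": finger opening in mm.
Only numpy, scipy, OpenCV 4.12 (cv2) and the standard library are available. Lean on these libraries where they do the work, as an engineer would, in place of code of your own. Each camera call takes 0.05 s, during which the arm holds its last target.

## Working session

There is one attempt and no reset: what is moved stays moved. The work goes in short steps, Python scripts to look and compute and a tool call to move; the robot and the scene stay as the last step left them, time stands still between calls to the robot, and variables do not carry over. Pictures are saved under pics/ and viewed, and the job is handed in when it is done.

Besides the shell and the picture viewer there is one more tool, called after "Emit:" by a JSON object that holds its "name" and its "arguments", one argument or row to a line. step_arm: Moves the arm, as the interface text tells. Its arguments: {"type":"object","properties":{"plan":{"type":"array","items":{"type":"object","properties":{"grip":{"type":"number"},"tx":{"type":"number"},"ty":{"type":"number"},"tz":{"type":"number"},"ax":{"type":"number"},"ay":{"type":"number"},"az":{"type":"number"}}}},"newtons":{"type":"number"}},"required":["plan"]}

```bash
mkdir -p pics; ls
cat > h.py <<'E'
from bench import *
import numpy as np, cv2
def save(n,f,crop=None,s=1):
    im=snapshot(n); cv2.imwrite('pics/raw_'+f+'.png',im[:,:,::-1]); return im
def crop(f,o,x0,y0,x1,y1,s):
    im=cv2.imread('pics/raw_'+f+'.png')[y0:y1,x0:x1]
    cv2.imwrite('pics/'+o+'.png',cv2.resize(im,None,fx=s,fy=s,interpolation=cv2.INTER_CUBIC))
E
python3 - <<'E'
from h import *
s=sense();print(s)
for n in('top','side','wrist'):
    save(n,n+'0');m=camera_model(n);print(n,{k:np.round(v,3).tolist() for k,v in m.items()})
E
```

```text
pics
{'time': 0.0, 'joint_pos': array([ 6.64409926e+01,  7.51538974e+00,  8.53304299e+01,  1.08691731e-03,
        8.72608513e+01, -4.89378570e+00]), 'qd': array([-0.0919092 ,  0.02735114, -0.03975408, -0.00788119,  0.02203421,
        0.09332964]), 'joint_efforts': array([ 5.29640347e-04, -5.69361520e+01, -5.00573087e+01, -1.69063082e-04,
        1.38973090e-02,  1.13716123e-05]), 'tool_pos': array([191.7802728 , 567.94068541, 230.23046351]), 'tcp_rot': array([-1.79893811e+02, -1.01815872e-02,  1.61334716e+02]), 'ft_force': array([-1.35549387, -0.02852104, -0.56159961]), 'wrist_torque': array([0.02057567, 0.03362419, 0.00587904]), 'finger_gap': 85.58026340019714}
top {'intrinsics': [[376.349, 0.0, 259.86], [0.0, 376.349, 190.776], [0.0, 0.0, 1.0]], 'dist_coeffs': [-0.076, 0.0, 0.0, 0.0, 0.0], 'pose': [[-0.028, -0.987, 0.158, 313.72], [-1.0, 0.026, -0.017, -90.513], [0.013, -0.158, -0.987, 1103.557], [0.0, 0.0, 0.0, 1.0]]}
side {'intrinsics': [[391.044, 0.0, 261.321], [0.0, 391.044, 185.364], [0.0, 0.0, 1.0]], 'dist_coeffs': [-0.127, 0.0, 0.0, 0.0, 0.0], 'pose': [[0.968, -0.174, 0.183, 305.035], [-0.252, -0.704, 0.664, -737.759], [0.014, -0.688, -0.725, 829.209], [0.0, 0.0, 0.0, 1.0]]}
wrist {'intrinsics': [[299.642, 0.0, 254.971], [0.0, 299.642, 192.978], [0.0, 0.0, 1.0]], 'dist_coeffs': [0.001, 0.0, 0.0, 0.0, 0.0], 'T_tool_cam': [[-0.001, -0.959, -0.284, 71.48], [1.0, -0.001, 0.001, -0.792], [-0.001, -0.284, 0.959, -142.833], [0.0, 0.0, 0.0, 1.0]]}
```

Run:
```python
from h import *
import bench; print([x for x in dir(bench) if x[0]!='_'], getattr(bench,'grip_depth',None))
for n in('top','side','wrist'): crop(n+'0',n+'0',0,0,512,384,1.5)
```

```text
['PlanningError', 'camera_model', 'grip_depth', 'hand_in', 'sense', 'snapshot'] 18.700000000000003
```

View pics/top0.png

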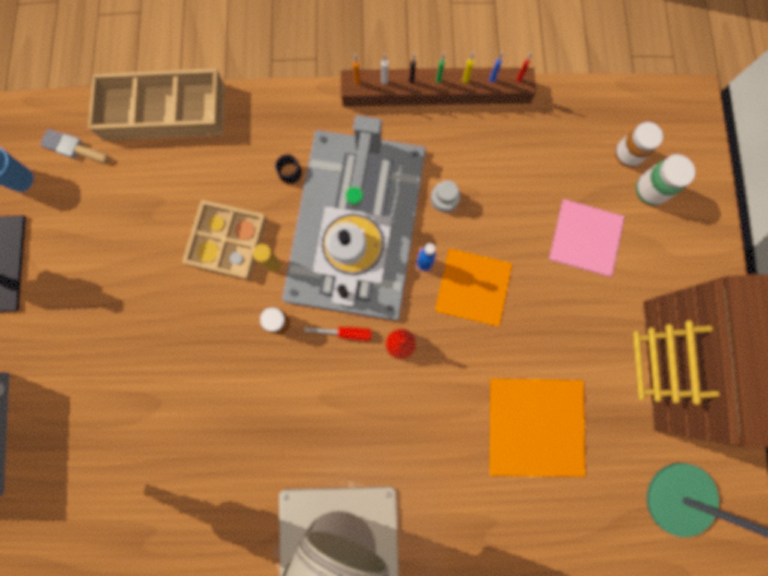

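View pics/side0.png

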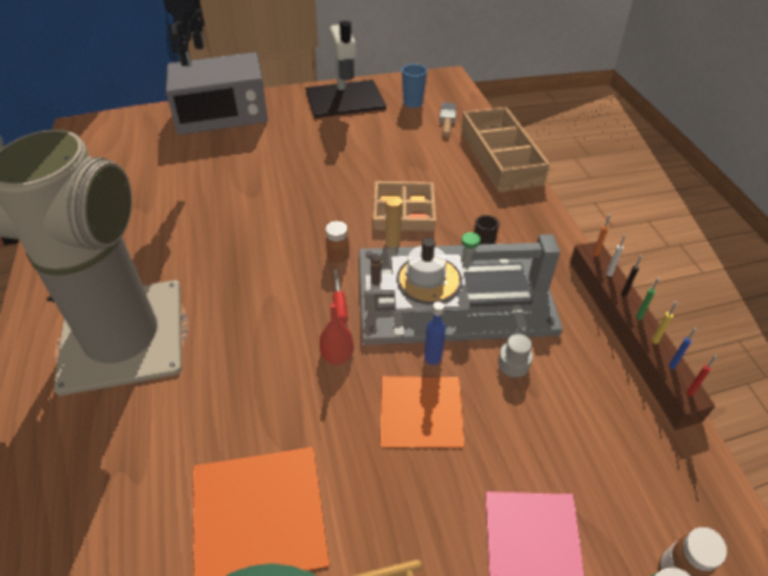

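View pics/wrist0.png

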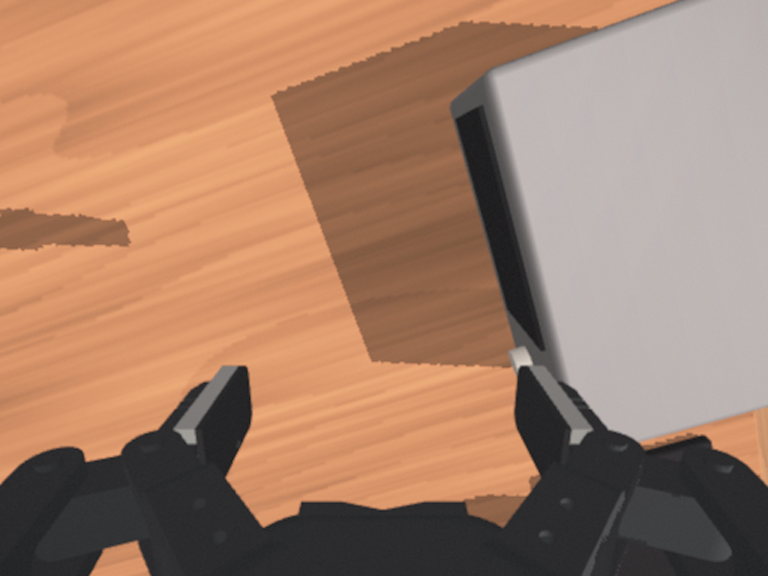

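```bash
cat >> h.py <<'E'
def ray(n,px,st=None):
    m=camera_model(n)
    u=cv2.undistortPoints(np.array([[px]],float),m['intrinsics'],m['dist_coeffs'])[0,0]
    if n=='wrist':
        T=tool(st)@m['T_tool_cam']
    else: T=m['pose']
    return T[:3,3],T[:3,:3]@np.array([u[0],u[1],1])
def tool(st):
    from scipy.spatial.transform import Rotation as R
    T=np.eye(4);T[:3,:3]=R.from_euler('xyz',st['tcp_rot'],degrees=True).as_matrix();T[:3,3]=st['tool_pos'];return T
def onz(n,px,z,st=None):
    o,d=ray(n,px,st);return (o+d*(z-o[2])/d[2])
def proj(n,P,st=None):
    m=camera_model(n);T=tool(st)@m['T_tool_cam'] if n=='wrist' else m['pose']
    Ti=np.linalg.inv(T);r=cv2.Rodrigues(Ti[:3,:3])[0]
    return cv2.projectPoints(np.array(P,float).reshape(-1,3),r,Ti[:3,3],m['intrinsics'],m['dist_coeffs'])[0][:,0]
E
python3 - <<'E'
from h import *
crop('top0','t1',180,70,350,240,4.0) if 0 else crop('top0','t1',185,80,315,215,4.4)
crop('top0','t2',110,120,230,230,5)
crop('top0','t3',270,110,350,225,5)
E
```

```text
(no output)
```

View pics/t1.png

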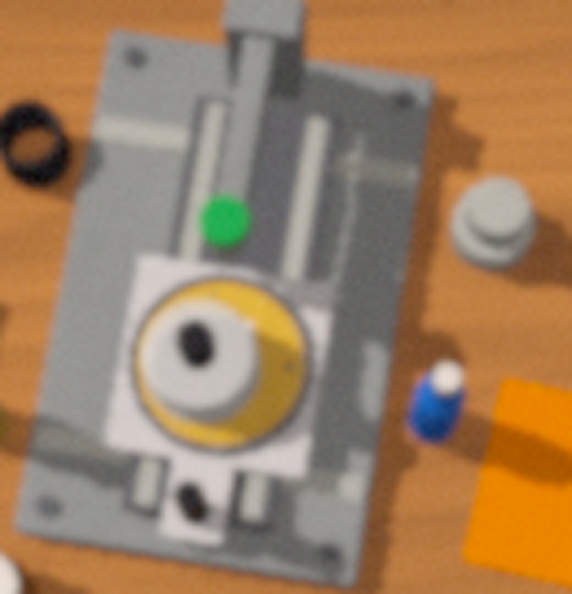

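View pics/t3.png

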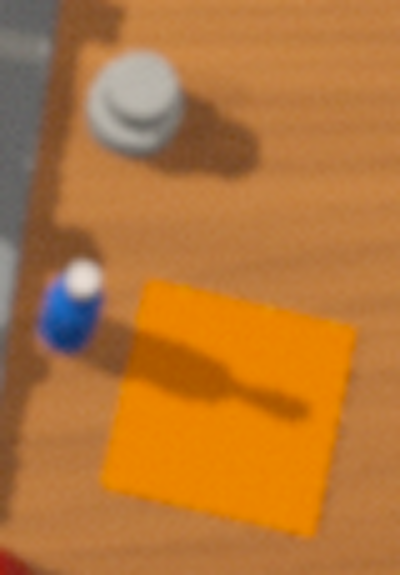

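Run:
```python
from h import *
f=lambda u,v:(185+u/4.4-.5+.5/4.4,80+v/4.4-.5+.5/4.4)
g=lambda u,v:(270+u/5-.4,110+v/5-.4)
C=np.array([onz('top',f(*p),20)[:2] for p in [(112,33),(433,80),(355,585),(17,532)]])
print('bed',C.round(1).tolist(),np.linalg.norm(C-np.roll(C,-1,0),axis=1).round(1))
c=C.mean(0); e=(C[0]+C[1]-C[2]-C[3]);yaw=np.degrees(np.arctan2(e[1],e[0]));e2=(C[0]+C[3]-C[1]-C[2]);print('yaw',yaw,np.degrees(np.arctan2(-e2[0],e2[1])))
a=np.radians(yaw);ux=np.array([np.cos(a),np.sin(a)]);uy=np.array([-ux[1],ux[0]])
o=c+15*ux;print('origin',o,'cap',onz('top',f(226,222),143))
def rel(n,P):
  d=P[:2]-o;print(n,P.round(1),'stage',(d@ux).round(1),(d@uy).round(1))
rel('plate',onz('top',f(221,364),51));rel('knob',onz('top',f(192,332),132));rel('handle',onz('top',f(187,489),110))
rel('cover top',onz('top',f(199,350),92))
K=np.array([onz('top',g(*p),4)[:2] for p in [(150,280),(357,326),(313,535),(100,488)]])
print('pad',K.round(1).tolist(),K.mean(0),np.linalg.norm(K-np.roll(K,-1,0),axis=1).round(1))
rel('bottle top',onz('top',g(85,275),140)); rel('holder',onz('top',g(143,85),60))
# tests from 4 corners
for n,st in (('pt carriers',0),):
  for p in [(140,254),(333,310),(310,475),(107,445)]: rel('car',onz('top',f(*p),46))
```

```text
bed [[812.9, 34.7], [772.6, -187.8], [422.7, -122.9], [463.6, 99.1]] [226.1 355.8 225.8 355.2]
yaw -10.479043526568086 -10.354493343332573
origin [632.67573953 -46.93906269] cap [632.20033336 -48.02043258 143.        ]
plate [566.3 -39.1  51. ] stage -66.7 -4.3
knob [567.1 -25.9 132. ] stage -68.3 8.8
handle [474.8 -20.  110. ] stage -160.1 -2.2
cover top [565.8 -27.4  92. ] stage -69.3 7.0
pad [[562.7, -230.6], [531.6, -353.9], [406.9, -320.0], [438.2, -195.4]] [ 484.86489396 -274.95554629] [127.2 129.2 128.4 129.4]
bottle top [ 535.5 -179.1  140. ] stage -71.5 -147.7
holder [ 666.  -224.8   60. ] stage 65.1 -168.8
car [643.7  13.6  46. ] stage -0.1 61.6
car [ 602.1 -113.2   46. ] stage -18.0 -70.7
car [492.3 -95.2  46. ] stage -129.2 -72.9
car [515.5  36.1  46. ] stage -130.3 60.4
```

Emit:
{"name": "step_arm", "arguments": {
  "plan": [
    {"grip":8.5,"az":-4.15},
    {"az":-4.15},
    {"tx":-2.38,"ty":-2.58},
    {"tx":-2.38,"ty":-2.58},
    {"tx":-2.38,"ty":-2.58},
    {"tx":-2.38,"ty":-2.58},
    {"tx":-2.38,"ty":-2.58},
    {"tx":-2.38,"ty":-2.58}
  ]
}}

```text
invalid input
```

Emit:
{"name": "step_arm", "arguments": {
  "plan": [
    {"tx":-2.38,"ty":-2.58},
    {"tx":-2.38,"ty":-2.58},
    {"tx":-2.38,"ty":-2.58},
    {"tx":-2.38,"ty":-2.58},
    {"tx":-2.38,"ty":-2.58},
    {"tx":-2.38,"ty":-2.58},
    {"tx":-2.38,"ty":-2.58},
    {"tx":-2.38,"ty":-2.58}
  ]
}}

```text
invalid input
```

Emit:
{"name": "step_arm", "arguments": {
  "plan": [
    {"tx":-2.38,"ty":-2.58},
    {"tx":-2.38,"ty":-2.58},
    {"tx":-2.38,"ty":-2.58},
    {"tx":-2.38,"ty":-2.58},
    {"tx":-2.38,"ty":-2.58},
    {"tx":-2.38,"ty":-2.58},
    {},
    {}
  ]
}}

```text
invalid input
```

Run:
```python
from h import *
s=sense();print(s['time'],s['tool_pos'],s['tcp_rot'],s['joint_pos'].round(1),s['qd'].round(2));np.save('st1.npy',s,allow_pickle=True)
save('wrist','w1');crop('w1','w1',0,0,512,384,1.5)
```

```text
0.15 [191.84696519 568.06420368 230.4682863 ] [-1.79917313e+02 -6.17920435e-03  1.61335329e+02] [66.4  7.5 85.3 -0.  87.3 -4.9] [ 0.1  -0.05 -0.17  0.07 -0.01  0.05]
```

View pics/w1.png

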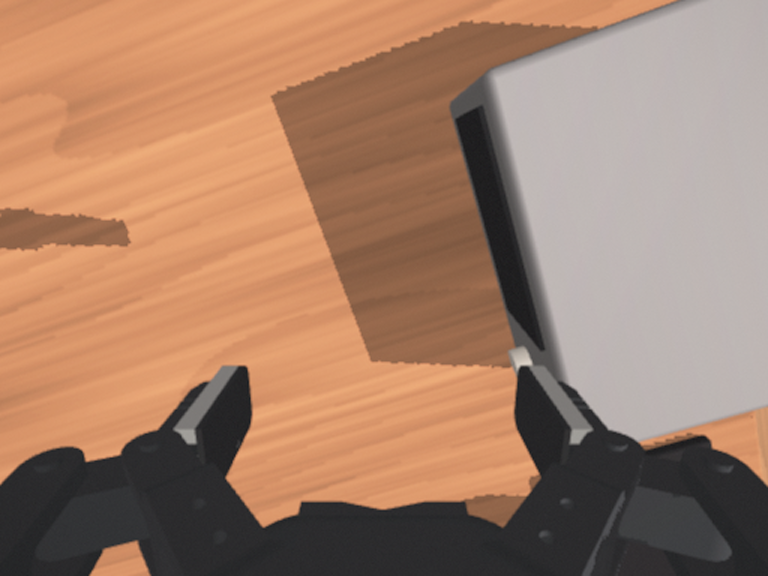

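All keys seem to be required; trying with full rows.

Emit:
{"name": "step_arm", "arguments": {
  "plan": [
    {"grip":8.5,"tx":0,"ty":0,"tz":0,"ax":0,"ay":0,"az":-4.15},
    {"grip":8.5,"tx":0,"ty":0,"tz":0,"ax":0,"ay":0,"az":-4.15}
  ]
}}

```text
time: 0.37
tool_pos: [191.9, 568.3, 230.9]
tcp_rot: [-180.0, -0.0, 169.8]
ft_force: [0.5, 0.5, 0.3]
finger_gap: 85.2
```

Emit:
{"name": "step_arm", "arguments": {
  "plan": [
    {"grip":8.5,"tx":-2.38,"ty":-2.58,"tz":0,"ax":0,"ay":0,"az":0},
    {"grip":8.5,"tx":-2.38,"ty":-2.58,"tz":0,"ax":0,"ay":0,"az":0},
    {"grip":8.5,"tx":-2.38,"ty":-2.58,"tz":0,"ax":0,"ay":0,"az":0},
    {"grip":8.5,"tx":-2.38,"ty":-2.58,"tz":0,"ax":0,"ay":0,"az":0},
    {"grip":8.5,"tx":-2.38,"ty":-2.58,"tz":0,"ax":0,"ay":0,"az":0},
    {"grip":8.5,"tx":-2.38,"ty":-2.58,"tz":0,"ax":0,"ay":0,"az":0},
    {"grip":8.5,"tx":-2.38,"ty":-2.58,"tz":0,"ax":0,"ay":0,"az":0},
    {"grip":8.5,"tx":-2.38,"ty":-2.58,"tz":0,"ax":0,"ay":0,"az":0}
  ]
}}

```text
time: 1.03
tool_pos: [342.6, 329.6, 231.2]
tcp_rot: [180.0, 0.0, 169.6]
ft_force: [-0.2, -0.2, -1.3]
finger_gap: 84.8
```

Emit:
{"name": "step_arm", "arguments": {
  "plan": [
    {"grip":8.5,"tx":-2.38,"ty":-2.58,"tz":0,"ax":0,"ay":0,"az":0},
    {"grip":8.5,"tx":-2.38,"ty":-2.58,"tz":0,"ax":0,"ay":0,"az":0},
    {"grip":8.5,"tx":-2.38,"ty":-2.58,"tz":0,"ax":0,"ay":0,"az":0},
    {"grip":8.5,"tx":-2.38,"ty":-2.58,"tz":0,"ax":0,"ay":0,"az":0},
    {"grip":8.5,"tx":-2.38,"ty":-2.58,"tz":0,"ax":0,"ay":0,"az":0},
    {"grip":8.5,"tx":-2.38,"ty":-2.58,"tz":0,"ax":0,"ay":0,"az":0},
    {"grip":8.5,"tx":-2.38,"ty":-2.58,"tz":0,"ax":0,"ay":0,"az":0},
    {"grip":8.5,"tx":-2.38,"ty":-2.58,"tz":0,"ax":0,"ay":0,"az":0}
  ]
}}

```text
time: 1.7
tool_pos: [492.9, 92.2, 231.3]
tcp_rot: [180.0, 0.0, 169.6]
ft_force: [0.5, 0.5, 0.6]
finger_gap: 84.7
```

Emit:
{"name": "step_arm", "arguments": {
  "plan": [
    {"grip":8.5,"tx":-2.38,"ty":-2.58,"tz":0,"ax":0,"ay":0,"az":0},
    {"grip":8.5,"tx":-2.38,"ty":-2.58,"tz":0,"ax":0,"ay":0,"az":0},
    {"grip":8.5,"tx":-2.38,"ty":-2.58,"tz":0,"ax":0,"ay":0,"az":0},
    {"grip":8.5,"tx":-2.38,"ty":-2.58,"tz":0,"ax":0,"ay":0,"az":0},
    {"grip":8.5,"tx":0,"ty":0,"tz":0,"ax":0,"ay":0,"az":0},
    {"grip":8.5,"tx":0,"ty":0,"tz":0,"ax":0,"ay":0,"az":0}
  ]
}}

```text
time: 2.2
tool_pos: [567.6, -26.5, 230.5]
tcp_rot: [-180.0, -0.1, 169.5]
ft_force: [0.1, 1.6, -0.5]
finger_gap: 85.1
```

```bash
cat >> h.py <<'E'
import pickle
def shot(f,n='wrist'):
    s=sense();pickle.dump(s,open('st_'+f+'.pkl','wb'));save(n,f);crop(f,f,0,0,512,384,1.5)
    print(s['time'],s['tool_pos'].round(1),s['tcp_rot'].round(2),s['joint_pos'].round(1),np.abs(s['qd']).max().round(2),s['ft_force'].round(1),s['finger_gap'].round(1));return s
def st(f): return pickle.load(open('st_'+f+'.pkl','rb'))
E
python3 - <<'E'
from h import *
shot('w2')
E
```

```text
Traceback (most recent call last):
  File "h.py", line 27, in shot
    print(s['time'],s['tool_pos'].round(1),s['tcp_rot'].round(2),s['joint_pos'].round(1),np.abs(s['qd']).max().round(2),s['ft_force'].round(1),s['finger_gap'].round(1));return s
                                                                                                                                               ^^^^^^^^^^^^^^^^^^^^^
AttributeError: 'float' object has no attribute 'round'
```

View pics/w2.png

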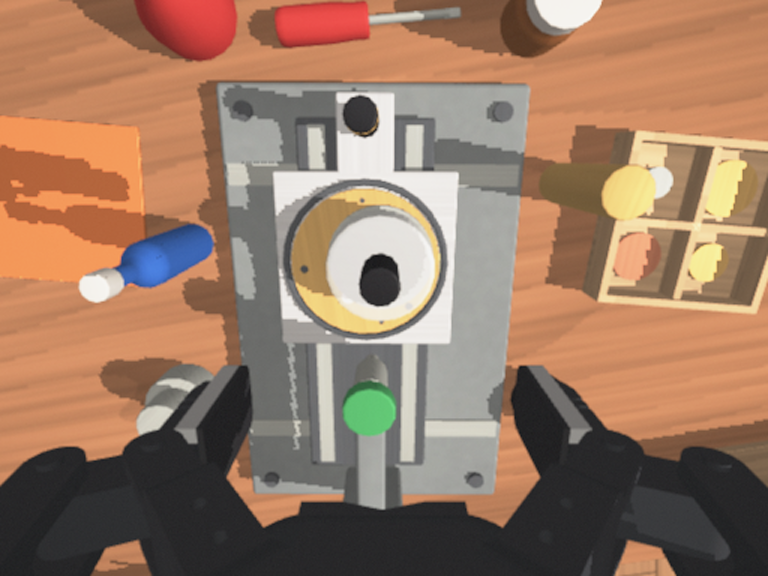

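```bash
sed -i "s/s\['finger_gap'\].round(1)/round(s['finger_gap'],1)/" h.py
cat >> h.py <<'E'
O=np.array([632.4,-47.5]);A=np.radians(-10.4)
ux=np.array([np.cos(A),np.sin(A)]);uy=np.array([-ux[1],ux[0]])
def rel(n,P,o=None):
    d=np.array(P)[:2]-(O if o is None else o);print(n,np.round(P,1),'stage',(d@ux).round(1),(d@uy).round(1))
E
python3 - <<'E'
from h import *
s=st('w2');f=lambda u,v:((u+.5)/1.5-.5,(v+.5)/1.5-.5)
for n,p,z in (('cap',(369.5,410),143),('knob',(379.5,287),132),('covtop',(381,264),92),('plate',(366,257.5),51),('handle',(360,114),110),('bl',(218,84),20),('br',(529,84),20),('fr',(494,494),20),('fl',(255,493),20),('bottle',(101,286),140),('rod',(629,193),110)):
    rel(n,onz('wrist',f(*p),z,s))
E
```

```text
cap [634.1 -47.4 143. ] stage 1.6 0.4
knob [565.3 -28.6 132. ] stage -69.4 6.5
covtop [561.6 -27.2  92. ] stage -73.3 7.2
plate [564.2 -38.9  51. ] stage -68.6 -3.9
handle [472.6 -22.1 110. ] stage -161.8 -3.8
bl [ 425.5 -121.5   20. ] stage -190.1 -110.2
br [466.7  99.3  20. ] stage -189.4 114.5
fr [817.1  33.4  20. ] stage 167.1 112.9
fl [ 774.3 -188.5   20. ] stage 165.0 -113.1
bottle [ 534.8 -175.8  140. ] stage -72.8 -143.8
rod [542.6 121.5 110. ] stage -118.8 150.0
```

Emit:
{"name": "step_arm", "arguments": {
  "newtons": 50,
  "plan": [
    {"grip":6,"tx":0.13,"ty":-0.13,"tz":2.6,"ax":0,"ay":0,"az":0},
    {"grip":6,"tx":0,"ty":0,"tz":2.6,"ax":0,"ay":0,"az":0},
    {"grip":6,"tx":0,"ty":0,"tz":2.6,"ax":0,"ay":0,"az":0},
    {"grip":6,"tx":0,"ty":0,"tz":2.6,"ax":0,"ay":0,"az":0},
    {"grip":6,"tx":0,"ty":0,"tz":2.6,"ax":0,"ay":0,"az":0},
    {"grip":6,"tx":0,"ty":0,"tz":0,"ax":0,"ay":0,"az":0}
  ]
}}

```text
time: 2.75
tool_pos: [561.2, -23.8, 95.3]
tcp_rot: [-180.0, -0.5, 169.7]
ft_force: [-1.0, 0.2, -1.2]
finger_gap: 60.1
```

Emit:
{"name": "step_arm", "arguments": {
  "plan": [
    {"grip":1.5,"tx":0,"ty":0,"tz":0,"ax":0,"ay":0,"az":0},
    {"grip":1.5,"tx":0,"ty":0,"tz":0,"ax":0,"ay":0,"az":0},
    {"grip":1.5,"tx":0,"ty":0,"tz":0,"ax":0,"ay":0,"az":0},
    {"grip":1.5,"tx":0,"ty":0,"tz":0,"ax":0,"ay":0,"az":0},
    {"grip":1.5,"tx":0,"ty":0,"tz":0,"ax":0,"ay":0,"az":0},
    {"grip":1.5,"tx":0,"ty":0,"tz":0,"ax":0,"ay":0,"az":0}
  ]
}}

```text
time: 3.25
tool_pos: [567.6, -25.8, 104.1]
tcp_rot: [180.0, 0.2, 169.6]
ft_force: [-1.7, 1.6, 7.6]
finger_gap: 22.5
```

Run:
```python
from h import *
shot('w3');s=sense();print(s['tool_pos'],s['tcp_rot'],s['ft_force'],s['finger_gap'])
```

```text
3.25 [567.6 -25.8 104.1] [179.97   0.24 169.64] [ -7.8   7.9  98.5   0.   73.4 -87.4] 0.05 [-1.7  1.6  7.6] 22.5
[567.63023045 -25.7765158  104.10272703] [179.96302151   0.23910701 169.63782408] [-0.91232352  2.17471303  7.73833143] 22.713088131398973
```

View pics/w3.png

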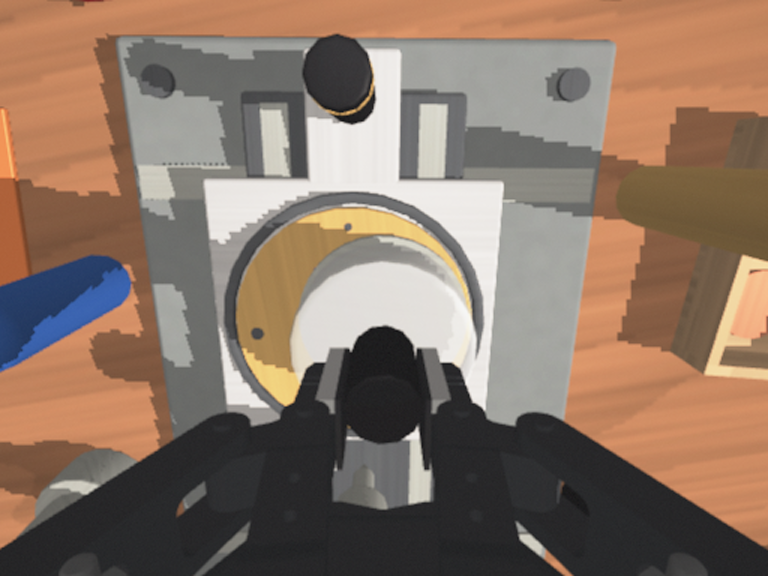

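Emit:
{"name": "step_arm", "arguments": {
  "plan": [
    {"grip":1.5,"tx":0,"ty":0,"tz":-1,"ax":0,"ay":0,"az":0},
    {"grip":1.5,"tx":0,"ty":0,"tz":-2,"ax":0,"ay":0,"az":0},
    {"grip":1.5,"tx":0,"ty":0,"tz":-3,"ax":0,"ay":0,"az":0},
    {"grip":1.5,"tx":0,"ty":0,"tz":-3,"ax":0,"ay":0,"az":0},
    {"grip":1.5,"tx":0,"ty":0,"tz":-2.5,"ax":0,"ay":0,"az":0},
    {"grip":1.5,"tx":0,"ty":0,"tz":-1,"ax":0,"ay":0,"az":0},
    {"grip":1.5,"tx":0,"ty":0,"tz":0,"ax":0,"ay":0,"az":0}
  ]
}}

```text
time: 3.88
tool_pos: [567.8, -26.1, 230.6]
tcp_rot: [180.0, 0.4, 169.6]
ft_force: [0.9, -0.2, -1.7]
finger_gap: 22.0
```

Run:
```python
from h import *
shot('w4')
d=np.array([480,-283])-sense()['tool_pos'][:2];y=np.radians(169.6)
print(d@[np.cos(y),np.sin(y)],d@[np.sin(y),-np.cos(y)])
```

```text
3.8833 [567.8 -26.1 230.6] [179.98   0.39 169.63] [ -7.8   2.2  90.9  -0.   86.5 -87.4] 4.04 [ 0.9 -0.2 -1.7] 22.0
38.90821416206424 -268.45532056483825
```

View pics/w4.png

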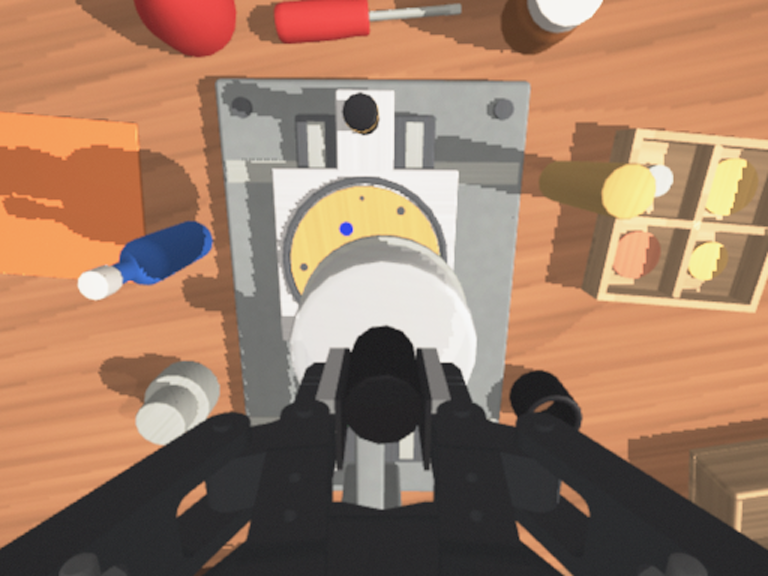

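Emit:
{"name": "step_arm", "arguments": {
  "plan": [
    {"grip":1.5,"tx":0.17,"ty":-1.2,"tz":0,"ax":0,"ay":0,"az":0},
    {"grip":1.5,"tx":0.35,"ty":-2.4,"tz":0,"ax":0,"ay":0,"az":0},
    {"grip":1.5,"tx":0.48,"ty":-3.3,"tz":0,"ax":0,"ay":0,"az":0},
    {"grip":1.5,"tx":0.48,"ty":-3.3,"tz":0,"ax":0,"ay":0,"az":0},
    {"grip":1.5,"tx":0.48,"ty":-3.3,"tz":0,"ax":0,"ay":0,"az":0},
    {"grip":1.5,"tx":0.48,"ty":-3.3,"tz":0,"ax":0,"ay":0,"az":0},
    {"grip":1.5,"tx":0.48,"ty":-3.3,"tz":0,"ax":0,"ay":0,"az":0},
    {"grip":1.5,"tx":0.48,"ty":-3.3,"tz":0,"ax":0,"ay":0,"az":0}
  ]
}}

```text
time: 4.6
tool_pos: [487.9, -251.1, 223.3]
tcp_rot: [179.9, -0.2, 169.6]
ft_force: [0.3, -0.2, -2.6]
finger_gap: 22.4
```

Emit:
{"name": "step_arm", "arguments": {
  "plan": [
    {"grip":1.5,"tx":0.32,"ty":-2.2,"tz":0,"ax":0,"ay":0,"az":0},
    {"grip":1.5,"tx":0.18,"ty":-1.25,"tz":0,"ax":0,"ay":0,"az":0},
    {"grip":1.5,"tx":0,"ty":0,"tz":0,"ax":0,"ay":0,"az":0},
    {"grip":1.5,"tx":0,"ty":0,"tz":0,"ax":0,"ay":0,"az":0}
  ]
}}

```text
time: 4.93
tool_pos: [478.3, -282.7, 224.5]
tcp_rot: [179.9, -0.1, 169.5]
ft_force: [0.2, -0.2, -2.4]
finger_gap: 22.6
```

Run:
```python
from h import *
shot('w5')
```

```text
4.9333 [ 478.3 -282.7  224.5] [ 1.7990e+02 -1.5000e-01  1.6955e+02] [ -35.9    1.    92.8    0.    86.4 -115.4] 1.98 [ 0.2 -0.2 -2.4] 22.6
```

View pics/w5.png

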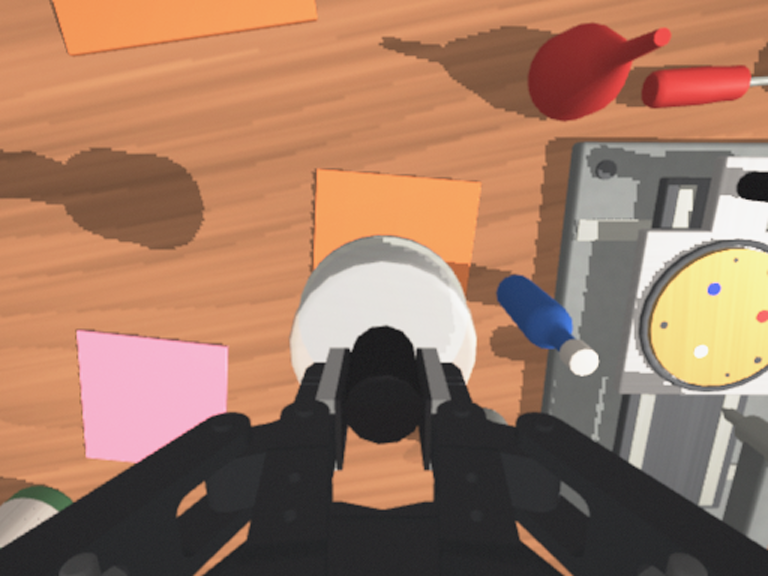

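Run:
```python
from h import *
s=st('w5');f=lambda u,v:((u+.5)/1.5-.5,(v+.5)/1.5-.5)
for p in [(317,169),(481,182)]: print(onz('wrist',f(*p),4,s))
for n,p in (('blue',(714,289)),('red',(763,316)),('white',(701,351))): rel(n,onz('wrist',f(*p),52,s))
crop('w5','w5c',400,140,512,270,5)
```

```text
[ 406.9332474 -321.9541825    4.       ]
[ 440.1513642  -197.15715864    4.        ]
blue [543.  -48.3  52. ] stage -87.8 -17.0
red [571.1 -11.9  52. ] stage -66.7 23.9
white [591.5 -57.   52. ] stage -38.5 -16.8
```

View pics/w5c.png

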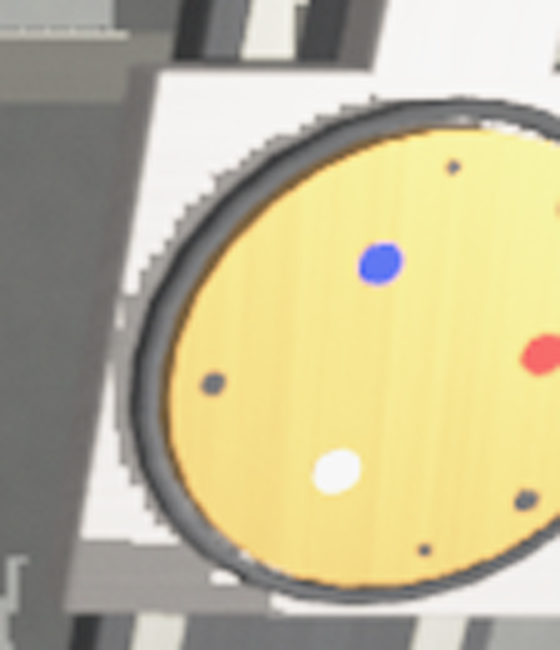

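Emit:
{"name": "step_arm", "arguments": {
  "plan": [
    {"grip":1.5,"tx":0,"ty":0,"tz":1.5,"ax":0,"ay":0,"az":0},
    {"grip":1.5,"tx":0,"ty":0,"tz":3,"ax":0,"ay":0,"az":0},
    {"grip":1.5,"tx":0,"ty":0,"tz":3.5,"ax":0,"ay":0,"az":0},
    {"grip":1.5,"tx":0,"ty":0,"tz":3.5,"ax":0,"ay":0,"az":0},
    {"grip":1.5,"tx":0,"ty":0,"tz":2.5,"ax":0,"ay":0,"az":0},
    {"grip":1.5,"tx":0,"ty":0,"tz":1.2,"ax":0,"ay":0,"az":0},
    {"grip":1.5,"tx":0,"ty":0,"tz":0,"ax":0,"ay":0,"az":0},
    {"grip":1.5,"tx":0,"ty":0,"tz":0,"ax":0,"ay":0,"az":0}
  ]
}}

```text
time: 5.65
tool_pos: [479.6, -282.1, 74.6]
tcp_rot: [180.0, -0.0, 169.7]
ft_force: [0.0, -1.0, -2.8]
finger_gap: 22.5
```

Emit:
{"name": "step_arm", "arguments": {
  "plan": [
    {"grip":1.5,"tx":0,"ty":0,"tz":0.4,"ax":0,"ay":0,"az":0},
    {"grip":1.5,"tx":0,"ty":0,"tz":0.3,"ax":0,"ay":0,"az":0},
    {"grip":1.5,"tx":0,"ty":0,"tz":0,"ax":0,"ay":0,"az":0},
    {"grip":1.5,"tx":0,"ty":0,"tz":0,"ax":0,"ay":0,"az":0}
  ]
}}

```text
time: 5.98
tool_pos: [479.7, -283.3, 68.2]
tcp_rot: [-180.0, 0.1, 169.6]
ft_force: [-0.1, -0.0, -1.6]
finger_gap: 22.7
```

Emit:
{"name": "step_arm", "arguments": {
  "plan": [
    {"grip":1.5,"tx":0,"ty":0,"tz":0.4,"ax":0,"ay":0,"az":0},
    {"grip":1.5,"tx":0,"ty":0,"tz":0.3,"ax":0,"ay":0,"az":0},
    {"grip":1.5,"tx":0,"ty":0,"tz":0.2,"ax":0,"ay":0,"az":0},
    {"grip":1.5,"tx":0,"ty":0,"tz":0,"ax":0,"ay":0,"az":0}
  ]
}}

```text
time: 6.32
tool_pos: [478.7, -282.7, 57.5]
tcp_rot: [180.0, -0.1, 169.6]
ft_force: [-0.8, 0.4, -2.4]
finger_gap: 22.5
```

Emit:
{"name": "step_arm", "arguments": {
  "plan": [
    {"grip":1.5,"tx":0,"ty":0,"tz":0.2,"ax":0,"ay":0,"az":0},
    {"grip":1.5,"tx":0,"ty":0,"tz":0,"ax":0,"ay":0,"az":0},
    {"grip":1.5,"tx":0,"ty":0,"tz":0,"ax":0,"ay":0,"az":0}
  ]
}}

```text
time: 6.57
tool_pos: [479.3, -283.1, 56.4]
tcp_rot: [-180.0, 0.0, 169.6]
ft_force: [-0.1, 0.1, -1.6]
finger_gap: 22.4
```

Emit:
{"name": "step_arm", "arguments": {
  "plan": [
    {"grip":1.5,"tx":0,"ty":0,"tz":0.2,"ax":0,"ay":0,"az":0},
    {"grip":1.5,"tx":0,"ty":0,"tz":0,"ax":0,"ay":0,"az":0},
    {"grip":1.5,"tx":0,"ty":0,"tz":0,"ax":0,"ay":0,"az":0}
  ]
}}

```text
time: 6.82
tool_pos: [479.4, -283.2, 56.3]
tcp_rot: [-180.0, 0.0, 169.6]
ft_force: [-7.2, 4.4, 16.2]
finger_gap: 22.3
```

Run:
```python
from h import *
shot('w6');shot('s6','side')
```

```text
6.8167 [ 479.4 -283.2   56.3] [-1.7998e+02  2.0000e-02  1.6964e+02] [ -35.8    9.7  101.9   -0.    68.4 -115.5] 0.1 [-7.2  4.4 16.2] 22.3
6.8667 [ 479.4 -283.2   56.3] [-1.7998e+02  2.0000e-02  1.6964e+02] [ -35.8    9.7  101.9   -0.    68.4 -115.5] 0.12 [-8.3  3.9 16.1] 22.3
```

View pics/s6.png

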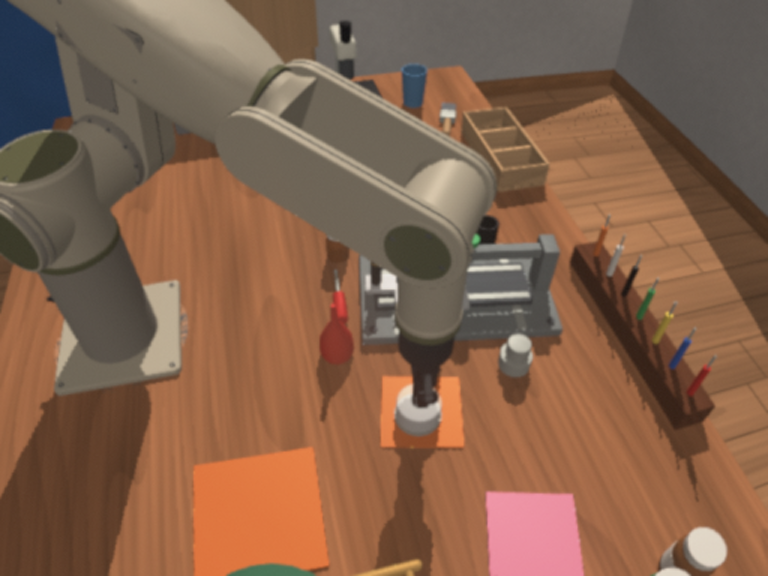

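Emit:
{"name": "step_arm", "arguments": {
  "plan": [
    {"grip":1.5,"tx":0,"ty":0,"tz":-0.1,"ax":0,"ay":0,"az":0},
    {"grip":3,"tx":0,"ty":0,"tz":0,"ax":0,"ay":0,"az":0},
    {"grip":4,"tx":0,"ty":0,"tz":0,"ax":0,"ay":0,"az":0},
    {"grip":5,"tx":0,"ty":0,"tz":0,"ax":0,"ay":0,"az":0},
    {"grip":5.5,"tx":0,"ty":0,"tz":0,"ax":0,"ay":0,"az":0},
    {"grip":5.5,"tx":0,"ty":0,"tz":0,"ax":0,"ay":0,"az":0}
  ]
}}

```text
time: 7.42
tool_pos: [479.2, -282.9, 55.1]
tcp_rot: [180.0, -0.0, 169.6]
ft_force: [-0.2, -0.3, -0.1]
finger_gap: 55.1
```

Emit:
{"name": "step_arm", "arguments": {
  "plan": [
    {"grip":5.5,"tx":0,"ty":0,"tz":-1,"ax":0,"ay":0,"az":0},
    {"grip":5.5,"tx":0,"ty":0,"tz":-2.5,"ax":0,"ay":0,"az":0},
    {"grip":5.5,"tx":0,"ty":0,"tz":-4,"ax":0,"ay":0,"az":0},
    {"grip":5.5,"tx":0,"ty":0,"tz":-4,"ax":0,"ay":0,"az":0},
    {"grip":5.5,"tx":0,"ty":0,"tz":-4,"ax":0,"ay":0,"az":0},
    {"grip":5.5,"tx":0,"ty":0,"tz":-2,"ax":0,"ay":0,"az":0},
    {"grip":5.5,"tx":0,"ty":0,"tz":0,"ax":0,"ay":0,"az":0},
    {"grip":5.5,"tx":0,"ty":0,"tz":0,"ax":0,"ay":0,"az":0}
  ]
}}

```text
time: 8.08
tool_pos: [480.2, -283.6, 233.1]
tcp_rot: [-179.9, 0.2, 169.6]
ft_force: [0.4, -0.4, -0.9]
finger_gap: 54.9
```

Run:
```python
from h import *
shot('w7')
```

```text
8.0833 [ 480.2 -283.6  233.1] [-179.89    0.24  169.64] [ -35.8    0.6   92.2   -0.    86.9 -115.5] 3.52 [ 0.4 -0.4 -0.9] 54.9
```

View pics/w7.png

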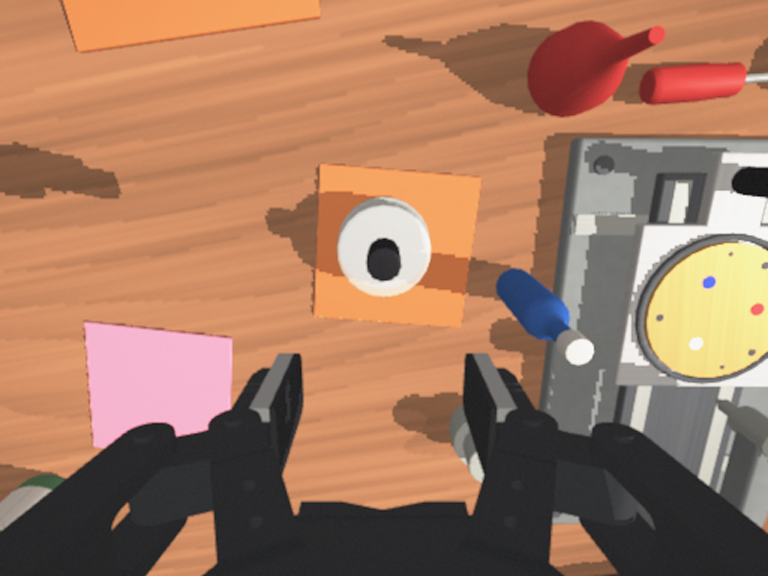

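Emit:
{"name": "step_arm", "arguments": {
  "plan": [
    {"grip":5.5,"tx":0.04,"ty":1.5,"tz":0,"ax":0,"ay":0,"az":0},
    {"grip":5.5,"tx":0.1,"ty":3.5,"tz":0,"ax":0,"ay":0,"az":0},
    {"grip":5.5,"tx":0.1,"ty":4,"tz":0,"ax":0,"ay":0,"az":0},
    {"grip":5.5,"tx":0.1,"ty":4,"tz":0,"ax":0,"ay":0,"az":0},
    {"grip":5.5,"tx":0.1,"ty":4,"tz":0,"ax":0,"ay":0,"az":0},
    {"grip":5.5,"tx":0.1,"ty":4,"tz":0,"ax":0,"ay":0,"az":0},
    {"grip":5.5,"tx":0.06,"ty":3,"tz":0,"ax":0,"ay":0,"az":0},
    {"grip":5.5,"tx":0.04,"ty":1.6,"tz":0,"ax":0,"ay":0,"az":0}
  ]
}}

```text
time: 8.8
tool_pos: [517.7, -25.4, 228.2]
tcp_rot: [179.9, -0.2, 169.8]
ft_force: [0.4, 0.6, 0.4]
finger_gap: 55.0
```

Emit:
{"name": "step_arm", "arguments": {
  "plan": [
    {"grip":5.5,"tx":0,"ty":0,"tz":0,"ax":0,"ay":0,"az":0},
    {"grip":5.5,"tx":0,"ty":0,"tz":0,"ax":0,"ay":0,"az":0},
    {"grip":5.5,"tx":0,"ty":0,"tz":0,"ax":0,"ay":0,"az":0}
  ]
}}

```text
time: 9.05
tool_pos: [518.1, -30.0, 229.0]
tcp_rot: [-180.0, -0.1, 169.7]
ft_force: [-0.9, -0.3, -0.9]
finger_gap: 55.2
```

Run:
```python
from h import *
shot('w8')
```

```text
9.05 [518.1 -30.  229. ] [-1.7997e+02 -1.3000e-01  1.6965e+02] [ -9.   -4.9  98.1  -0.   87.  -88.6] 1.24 [-0.9 -0.3 -0.9] 55.2
```

View pics/w8.png

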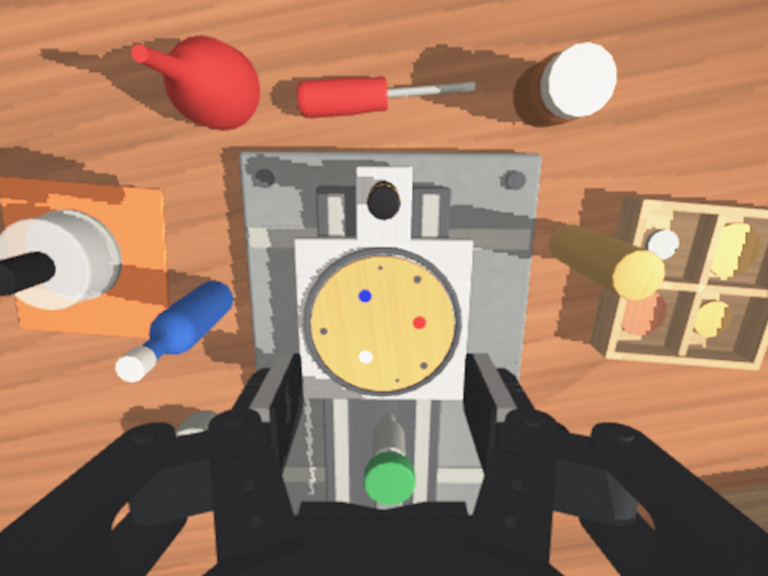

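Run:
```python
from h import *
s=st('w8');f=lambda u,v:((u+.5)/1.5-.5,(v+.5)/1.5-.5)
im=cv2.imread('pics/raw_w8.png').astype(int);b,g,r=im[...,0],im[...,1],im[...,2]
roi=np.zeros(b.shape,bool);roi[175:258,210:300]=1
def cen(m): 
    y,x=np.nonzero(m&roi);return x.mean(),y.mean(),len(x)
for n,m in(('red',(r>180)&(g<140)&(b<140)),('blue',(b>180)&(r<140)),('white',(b>215)&(r>225)&(np.hypot(*(np.indices(b.shape)[::-1]-np.array([244,238])[:,None,None]))<15))):
    c=cen(m);print(c);rel(n,onz('wrist',c[:2],52,s))
for n,p,z in (('cap',(389.5,477),143),('plate',(382.5,323),51),('handle',(382.5,202),110),('bl',(240,153),20),('br',(541,154),20),('tiptip?',(391,414),63)):
    rel(n,onz('wrist',f(*p),z,s))
crop('w8','w8c',190,100,330,340,2.4)
```

```text
(np.float64(279.20754716981133), np.float64(214.71698113207546), 53)
red [570.6 -12.4  52. ] stage -67.2 23.4
(np.float64(242.81632653061226), np.float64(196.81632653061226), 49)
blue [542.2 -49.   52. ] stage -88.5 -17.8
(np.float64(243.17543859649123), np.float64(237.43859649122808), 57)
white [590.8 -58.1  52. ] stage -39.0 -17.9
cap [630.8 -47.4 143. ] stage -1.6 -0.1
plate [566.5 -39.8  51. ] stage -66.2 -4.4
handle [471.8 -22.4 110. ] stage -162.5 -4.3
bl [ 425.2 -122.4   20. ] stage -190.3 -111.1
br [466.6  99.3  20. ] stage -189.6 114.5
tiptip? [637.6 -46.2  63. ] stage 4.8 2.3
```

View pics/w8c.png

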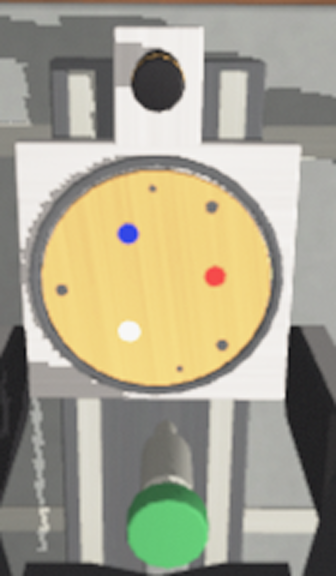

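Emit:
{"name": "step_arm", "arguments": {
  "newtons": 40,
  "plan": [
    {"grip":5.5,"tx":1.5,"ty":0,"tz":1,"ax":0,"ay":0,"az":0},
    {"grip":5.5,"tx":2,"ty":0,"tz":3,"ax":0,"ay":0,"az":0},
    {"grip":5.5,"tx":1.2,"ty":0,"tz":3,"ax":0,"ay":0,"az":0},
    {"grip":5.5,"tx":0,"ty":0,"tz":1,"ax":0,"ay":0,"az":0},
    {"grip":5.5,"tx":0,"ty":0,"tz":3,"ax":0,"ay":0,"az":0},
    {"grip":5.5,"tx":0,"ty":0,"tz":3,"ax":0,"ay":0,"az":0},
    {"grip":5.5,"tx":0,"ty":0,"tz":1.5,"ax":0,"ay":0,"az":0},
    {"grip":5.5,"tx":0,"ty":0,"tz":0,"ax":0,"ay":0,"az":0}
  ]
}}

```text
time: 9.77
tool_pos: [470.3, -22.0, 71.8]
tcp_rot: [-180.0, -0.4, 169.5]
ft_force: [-0.3, -0.1, -0.0]
finger_gap: 55.5
```

Emit:
{"name": "step_arm", "arguments": {
  "plan": [
    {"grip":1,"tx":0,"ty":0,"tz":0,"ax":0,"ay":0,"az":0},
    {"grip":1,"tx":0,"ty":0,"tz":0,"ax":0,"ay":0,"az":0},
    {"grip":1,"tx":0,"ty":0,"tz":0,"ax":0,"ay":0,"az":0},
    {"grip":1,"tx":0,"ty":0,"tz":0,"ax":0,"ay":0,"az":0},
    {"grip":1,"tx":0,"ty":0,"tz":0,"ax":0,"ay":0,"az":0},
    {"grip":1,"tx":0,"ty":0,"tz":0,"ax":0,"ay":0,"az":0}
  ]
}}

```text
time: 10.27
tool_pos: [474.6, -22.0, 77.5]
tcp_rot: [-180.0, 0.2, 169.6]
ft_force: [0.1, -0.8, 6.1]
finger_gap: 18.8
```

Run:
```python
from h import *
shot('w9')
```

```text
10.2667 [474.6 -22.   77.5] [-179.98    0.23  169.63] [ -8.8  -4.6 114.2  -0.   70.2 -88.4] 0.12 [ 0.1 -0.8  6.1] 18.8
```

View pics/w9.png

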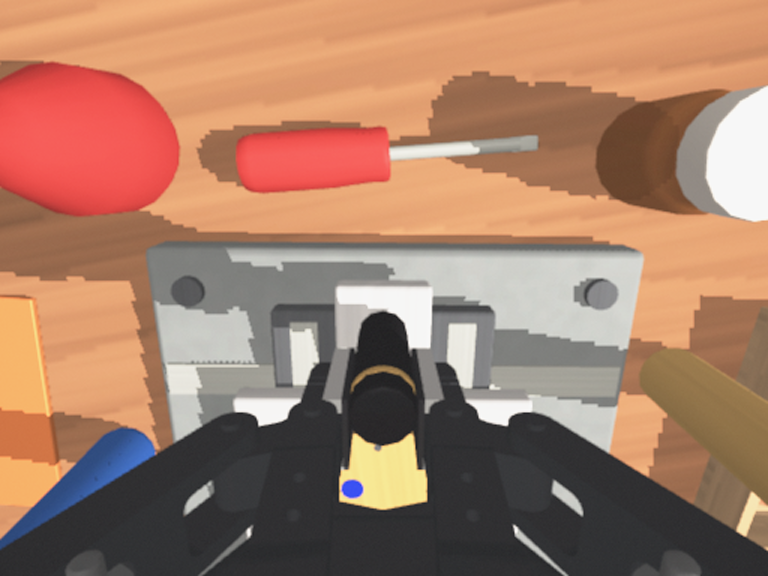

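Emit:
{"name": "step_arm", "arguments": {
  "plan": [
    {"grip":1,"tx":-0.4,"ty":-0.14,"tz":0,"ax":0,"ay":0,"az":0},
    {"grip":1,"tx":-1.2,"ty":-0.42,"tz":0,"ax":0,"ay":0,"az":0},
    {"grip":1,"tx":-1.5,"ty":-0.52,"tz":0,"ax":0,"ay":0,"az":0},
    {"grip":1,"tx":-1.5,"ty":-0.52,"tz":0,"ax":0,"ay":0,"az":0},
    {"grip":1,"tx":-1.5,"ty":-0.52,"tz":0,"ax":0,"ay":0,"az":0},
    {"grip":1,"tx":-0.62,"ty":-0.22,"tz":0,"ax":0,"ay":0,"az":0},
    {"grip":1,"tx":0,"ty":0,"tz":0,"ax":0,"ay":0,"az":0},
    {"grip":1,"tx":0,"ty":0,"tz":0,"ax":0,"ay":0,"az":0}
  ]
}}

```text
time: 10.98
tool_pos: [536.9, -57.4, 77.6]
tcp_rot: [-180.0, 0.3, 169.6]
ft_force: [1.3, -2.5, 7.7]
finger_gap: 19.2
```

Run:
```python
from h import *
s=shot('s10','side');rel('tool',s['tool_pos']);rel('was',[474.6,-22.0])
crop('s10','s10c',220,140,340,240,6)
```

```text
10.9833 [536.9 -57.4  77.6] [-179.97    0.26  169.61] [-11.5   5.4 104.1  -0.   70.2 -91.1] 0.79 [ 1.3 -2.5  7.7] 19.2
tool [536.9 -57.4  77.6] stage -92.2 -27.0
was [474.6 -22. ] stage -159.8 -3.4
```

View pics/s10c.png

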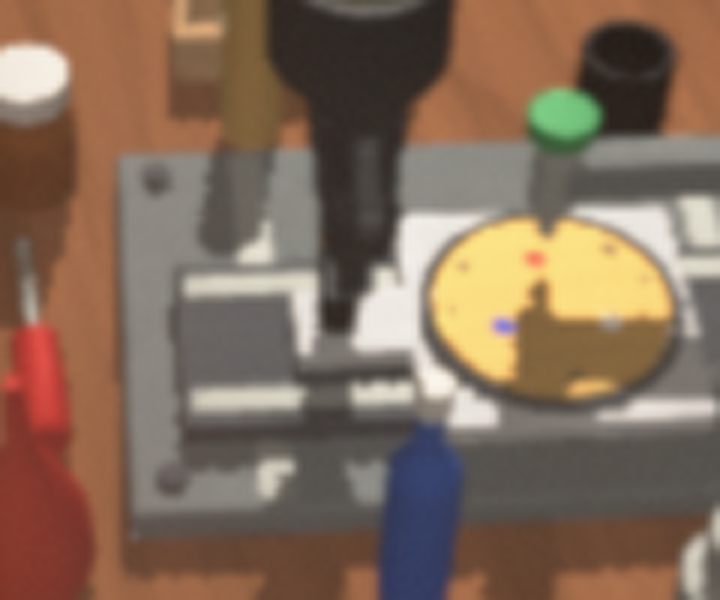

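```bash
cat >> h.py <<'E'
def sc(u,v,x0=220,y0=140,k=6): return (x0+(u+.5)/k-.5,y0+(v+.5)/k-.5)
E
python3 - <<'E'
from h import *
rel('tip',onz('side',sc(549,234),63));rel('red',onz('side',sc(535,258),52));rel('cap',onz('side',sc(566,113),143))
rel('blue',onz('side',sc(504,326),52));rel('white',onz('side',sc(612,322),52))
E
```

```text
tip [638.4 -44.5  63. ] stage 5.4 4.1
red [631.6 -47.7  52. ] stage -0.7 -0.3
cap [635.7 -48.9 143. ] stage 3.5 -0.8
blue [603.9 -84.5  52. ] stage -21.4 -41.5
white [652.2 -94.   52. ] stage 27.9 -42.1
```

Emit:
{"name": "step_arm", "arguments": {
  "plan": [
    {"grip":2.6,"tx":0,"ty":0,"tz":0,"ax":0,"ay":0,"az":0},
    {"grip":4,"tx":0,"ty":0,"tz":0,"ax":0,"ay":0,"az":0},
    {"grip":8.5,"tx":0,"ty":0,"tz":-0.5,"ax":0,"ay":0,"az":0},
    {"grip":8.5,"tx":0,"ty":0,"tz":-3,"ax":0,"ay":0,"az":0},
    {"grip":8.5,"tx":0,"ty":0,"tz":-3,"ax":0,"ay":0,"az":0},
    {"grip":8.5,"tx":0,"ty":0,"tz":-2.5,"ax":0,"ay":0,"az":0},
    {"grip":8.5,"tx":0,"ty":0,"tz":0,"ax":0,"ay":0,"az":0},
    {"grip":8.5,"tx":0,"ty":0,"tz":0,"ax":0,"ay":0,"az":0}
  ]
}}

```text
time: 11.7
tool_pos: [535.9, -56.7, 167.7]
tcp_rot: [-180.0, 0.2, 169.6]
ft_force: [0.2, -0.5, -0.4]
finger_gap: 85.0
```

Run:
```python
from h import *
s=shot('w11');crop('w11','w11c',180,190,340,330,5)
```

```text
11.7 [535.9 -56.7 167.7] [-180.      0.24  169.64] [-11.5   0.   99.8  -0.   80.  -91.1] 2.84 [ 0.2 -0.5 -0.4] 85.0
```

View pics/w11.png

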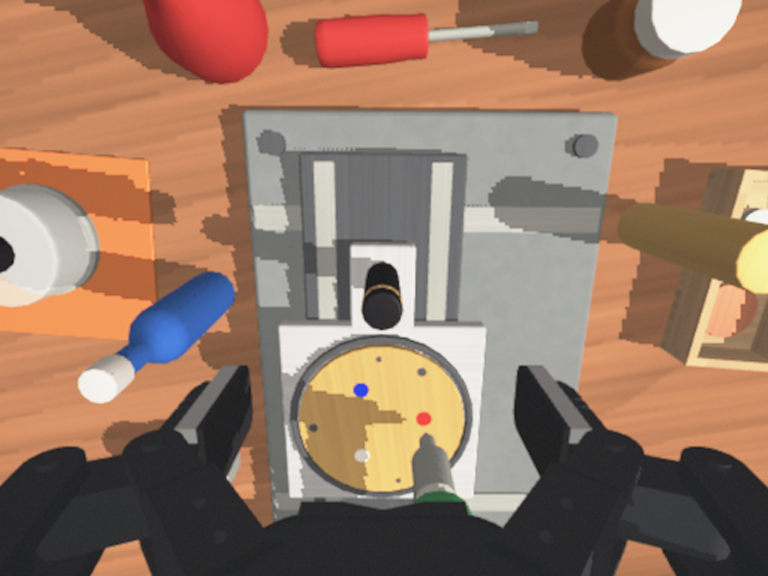

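View pics/w11c.png

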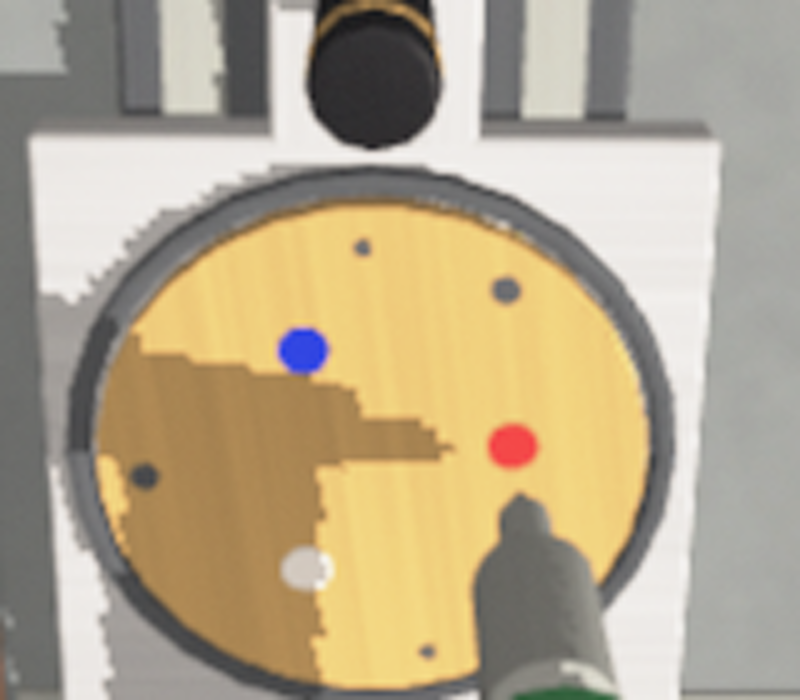

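Run:
```python
from h import *
s=st('w11');f=lambda u,v:sc(u,v,180,190,5)
for n,p,z in (('tip',(519,491),63),('red',(513,446),52),('blue',(303,351),52),('white',(307,568),52),('handle',(373,90),110),('plate',(372,447),50)): rel(n,onz('wrist',f(*p),z,s))
```

```text
tip [635.4 -48.3  63. ] stage 3.0 -0.2
red [632.6 -48.   52. ] stage 0.3 -0.5
blue [604.6 -84.6  52. ] stage -20.6 -41.5
white [652.9 -93.4  52. ] stage 28.5 -41.4
handle [534.4 -57.8 110. ] stage -94.5 -27.8
plate [629.1 -75.6  50. ] stage 1.8 -28.2
```

Emit:
{"name": "step_arm", "arguments": {
  "plan": [
    {"grip":5,"tx":0,"ty":0,"tz":2,"ax":0,"ay":0,"az":0},
    {"grip":5,"tx":0,"ty":0,"tz":3,"ax":0,"ay":0,"az":0},
    {"grip":5,"tx":0,"ty":0,"tz":3,"ax":0,"ay":0,"az":0},
    {"grip":5,"tx":0,"ty":0,"tz":1,"ax":0,"ay":0,"az":0},
    {"grip":1,"tx":0,"ty":0,"tz":0,"ax":0,"ay":0,"az":0},
    {"grip":1,"tx":0,"ty":0,"tz":0,"ax":0,"ay":0,"az":0},
    {"grip":1,"tx":0,"ty":0,"tz":0,"ax":0,"ay":0,"az":0},
    {"grip":1,"tx":0,"ty":0,"tz":0,"ax":0,"ay":0,"az":0}
  ]
}}

```text
time: 12.42
tool_pos: [535.0, -56.7, 76.1]
tcp_rot: [-180.0, 0.0, 169.6]
ft_force: [-0.8, -0.2, -6.6]
finger_gap: 19.0
```

Emit:
{"name": "step_arm", "arguments": {
  "plan": [
    {"grip":1,"tx":0,"ty":0,"tz":0,"ax":0,"ay":0,"az":0},
    {"grip":1,"tx":0,"ty":0,"tz":0,"ax":0,"ay":0,"az":0}
  ]
}}

```text
time: 12.58
tool_pos: [535.1, -56.7, 76.1]
tcp_rot: [180.0, 0.1, 169.6]
ft_force: [-2.0, -0.5, -3.6]
finger_gap: 18.8
```

Emit:
{"name": "step_arm", "arguments": {
  "plan": [
    {"grip":1,"tx":-0.12,"ty":0,"tz":0,"ax":0,"ay":0,"az":0},
    {"grip":1,"tx":-0.12,"ty":0,"tz":0,"ax":0,"ay":0,"az":0},
    {"grip":1,"tx":0,"ty":0,"tz":0,"ax":0,"ay":0,"az":0},
    {"grip":1,"tx":0,"ty":0,"tz":0,"ax":0,"ay":0,"az":0},
    {"grip":1,"tx":0,"ty":0,"tz":0,"ax":0,"ay":0,"az":0}
  ]
}}

```text
time: 13.0
tool_pos: [537.7, -57.2, 76.0]
tcp_rot: [-180.0, 0.1, 169.6]
ft_force: [-1.0, -0.4, 1.9]
finger_gap: 18.9
```

Emit:
{"name": "step_arm", "arguments": {
  "plan": [
    {"grip":2.6,"tx":0,"ty":0,"tz":0,"ax":0,"ay":0,"az":0},
    {"grip":4,"tx":0,"ty":0,"tz":0,"ax":0,"ay":0,"az":0},
    {"grip":8.5,"tx":0,"ty":0,"tz":-0.5,"ax":0,"ay":0,"az":0},
    {"grip":8.5,"tx":0,"ty":0,"tz":-3,"ax":0,"ay":0,"az":0},
    {"grip":8.5,"tx":0,"ty":0,"tz":-3,"ax":0,"ay":0,"az":0},
    {"grip":8.5,"tx":0,"ty":0,"tz":-3,"ax":0,"ay":0,"az":0},
    {"grip":8.5,"tx":0,"ty":0,"tz":-1.5,"ax":0,"ay":0,"az":0},
    {"grip":8.5,"tx":0,"ty":0,"tz":0,"ax":0,"ay":0,"az":0}
  ]
}}

```text
time: 13.67
tool_pos: [539.9, -57.6, 191.1]
tcp_rot: [-180.0, 0.5, 169.6]
ft_force: [-0.1, 0.2, 1.1]
finger_gap: 84.9
```

Run:
```python
from h import *
s=shot('w12');crop('w12','w12c',180,190,340,330,5)
s=shot('s12','side');crop('s12','s12c',270,140,340,220,7)
```

```text
13.6667 [539.9 -57.6 191.1] [-179.99    0.49  169.64] [-11.5  -0.6  97.9   0.   82.2 -91.1] 3.49 [-0.1  0.2  1.1] 84.9
13.7167 [538.8 -57.4 188.5] [-180.      0.32  169.64] [-11.5  -0.5  98.    0.   82.1 -91.1] 3.3 [-0.7 -1.4  0.5] 85.1
```

View pics/w12c.png

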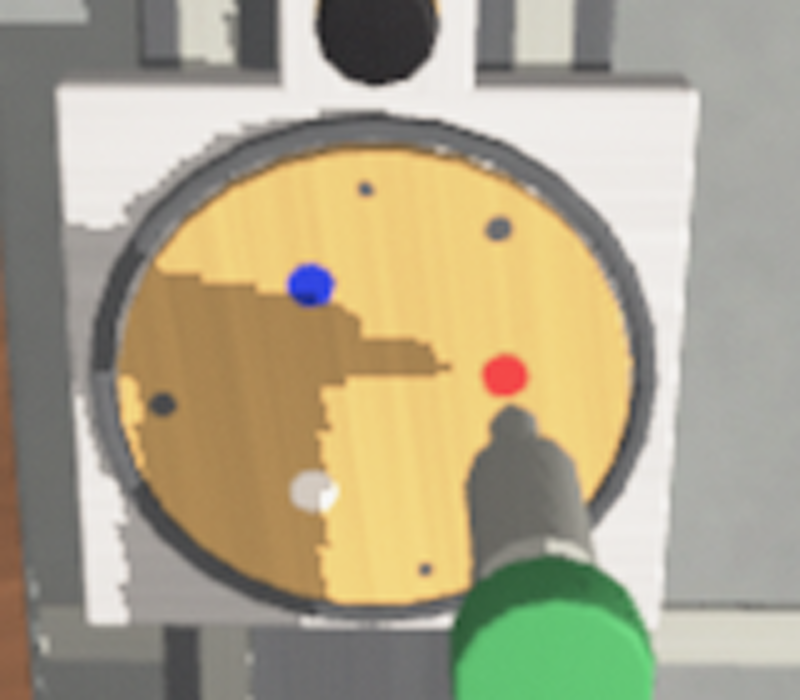

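View pics/s12c.png

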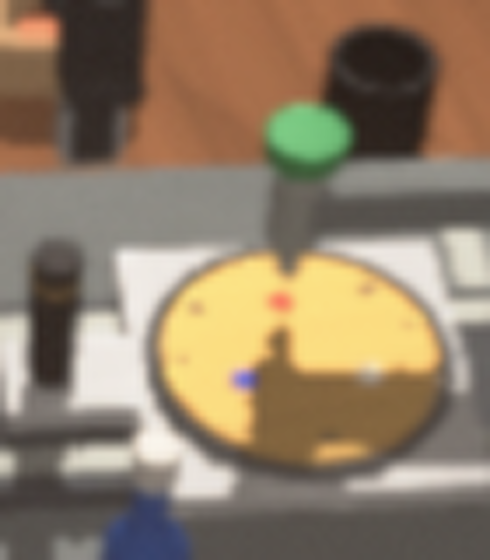

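Run:
```python
from h import *
s=st('w12');f=lambda u,v:sc(u,v,180,190,5)
for n,p,z in (('tip',(513,405),63),('red',(505,376),52),('cap',(554,652),143)): rel(n,onz('wrist',f(*p),z,s))
f=lambda u,v:sc(u,v,270,140,7)
for n,p,z in (('tip',(289,273),63),('red',(281,301),52),('cap',(312,134),143)): rel(n,onz('side',f(*p),z))
P=[[634,-47.8,63],[634,-47.8,53],[634,-47.8,143]]
print((proj('side',P)-[270,140])*7+3,(proj('wrist',P,s)-[180,190])*5+2)
```

```text
tip [636.  -47.6  63. ] stage 3.6 0.5
red [635.7 -48.3  52. ] stage 3.4 -0.2
cap [629.7 -47.4 143. ] stage -2.6 -0.4
tip [637.8 -44.3  63. ] stage 4.7 4.2
red [634.3 -48.3  52. ] stage 2.0 -0.4
cap [635.9 -50.1 143. ] stage 3.9 -2.0
[[282.89257525 280.88276627]
 [280.27424021 298.54204291]
 [305.01541461 130.68450084]] [[510.70941696 396.45909205]
 [506.61825049 371.11654996]
 [555.70592188 675.17680294]]
```

Emit:
{"name": "step_arm", "arguments": {
  "plan": [
    {"grip":0,"tx":-1,"ty":0.3,"tz":0,"ax":0,"ay":0,"az":0},
    {"grip":0,"tx":-2.5,"ty":0.7,"tz":0,"ax":0,"ay":0,"az":0},
    {"grip":0,"tx":-3,"ty":0.86,"tz":0,"ax":0,"ay":0,"az":0},
    {"grip":0,"tx":-2.2,"ty":0.6,"tz":0,"ax":0,"ay":0,"az":0},
    {"grip":0,"tx":-0.5,"ty":0.2,"tz":0,"ax":0,"ay":0,"az":0},
    {"grip":0,"tx":0,"ty":0,"tz":0,"ax":0,"ay":0,"az":0},
    {"grip":0,"tx":0,"ty":0,"tz":1.5,"ax":0,"ay":0,"az":0},
    {"grip":0,"tx":0,"ty":0,"tz":1,"ax":0,"ay":0,"az":0}
  ]
}}

```text
time: 14.43
tool_pos: [631.1, -47.4, 158.6]
tcp_rot: [-180.0, -0.1, 169.6]
ft_force: [0.0, 0.1, 0.2]
finger_gap: 0.1
```

Emit:
{"name": "step_arm", "arguments": {
  "plan": [
    {"grip":0,"tx":0,"ty":0,"tz":0,"ax":0,"ay":0,"az":0},
    {"grip":0,"tx":0,"ty":0,"tz":0,"ax":0,"ay":0,"az":0},
    {"grip":0,"tx":0,"ty":0,"tz":0,"ax":0,"ay":0,"az":0}
  ]
}}

```text
time: 14.68
tool_pos: [631.8, -47.5, 160.5]
tcp_rot: [-180.0, -0.0, 169.6]
ft_force: [1.5, -0.9, 0.3]
finger_gap: 0.1
```

Centred over the cap, fingers shut. Go down slowly.

Emit:
{"name": "step_arm", "arguments": {
  "plan": [
    {"grip":0,"tx":-0.1,"ty":0,"tz":0.8,"ax":0,"ay":0,"az":0},
    {"grip":0,"tx":-0.1,"ty":0,"tz":0.5,"ax":0,"ay":0,"az":0},
    {"grip":0,"tx":0,"ty":0,"tz":0.4,"ax":0,"ay":0,"az":0},
    {"grip":0,"tx":0,"ty":0,"tz":0.3,"ax":0,"ay":0,"az":0},
    {"grip":0,"tx":0,"ty":0,"tz":0.2,"ax":0,"ay":0,"az":0},
    {"grip":0,"tx":0,"ty":0,"tz":0.2,"ax":0,"ay":0,"az":0},
    {"grip":0,"tx":0,"ty":0,"tz":0,"ax":0,"ay":0,"az":0}
  ]
}}

```text
time: 15.27
tool_pos: [634.3, -47.8, 136.3]
tcp_rot: [-180.0, 0.0, 169.6]
ft_force: [-1.8, 0.3, 3.7]
finger_gap: -0.1
```

Emit:
{"name": "step_arm", "arguments": {
  "plan": [
    {"grip":0,"tx":0,"ty":0,"tz":0.2,"ax":0,"ay":0,"az":0},
    {"grip":0,"tx":0,"ty":0,"tz":0,"ax":0,"ay":0,"az":0},
    {"grip":0,"tx":0,"ty":0,"tz":0,"ax":0,"ay":0,"az":0}
  ]
}}

```text
time: 15.52
tool_pos: [634.5, -47.9, 135.1]
tcp_rot: [-180.0, 0.0, 169.6]
ft_force: [-3.1, -0.2, 6.7]
finger_gap: 0.1
```

Emit:
{"name": "step_arm", "arguments": {
  "plan": [
    {"grip":0,"tx":0,"ty":0,"tz":0.15,"ax":0,"ay":0,"az":0},
    {"grip":0,"tx":0,"ty":0,"tz":0,"ax":0,"ay":0,"az":0},
    {"grip":0,"tx":0,"ty":0,"tz":0,"ax":0,"ay":0,"az":0}
  ]
}}

```text
time: 15.77
tool_pos: [634.7, -47.9, 134.9]
tcp_rot: [-180.0, 0.1, 169.6]
ft_force: [-6.1, 0.2, 14.6]
finger_gap: 0.2
```

Run:
```python
from h import *
s=shot('s13','side');crop('s13','s13c',270,140,340,220,7)
```

```text
15.7667 [634.7 -47.9 134.9] [-1.7999e+02  8.0000e-02  1.6964e+02] [ -8.9  16.4  85.2  -0.   78.2 -88.6] 0.12 [-6.1  0.2 14.6] 0.2
```

View pics/s13c.png

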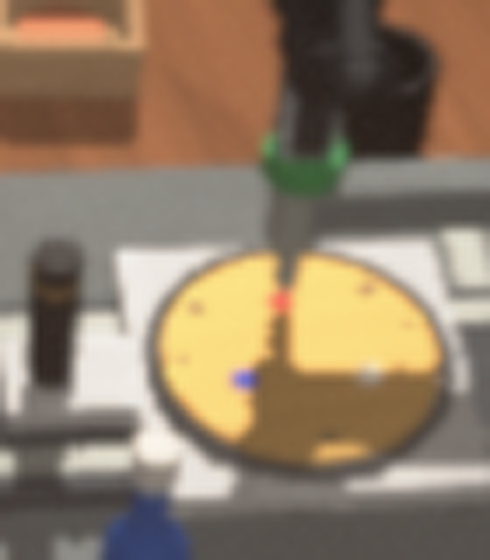

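Emit:
{"name": "step_arm", "arguments": {
  "plan": [
    {"grip":0,"tx":0,"ty":0,"tz":-1.5,"ax":0,"ay":0,"az":0},
    {"grip":0,"tx":0,"ty":0,"tz":-2.5,"ax":0,"ay":0,"az":0},
    {"grip":2,"tx":0.5,"ty":-0.15,"tz":-1.5,"ax":0,"ay":0,"az":0},
    {"grip":5,"tx":2,"ty":-0.57,"tz":0,"ax":0,"ay":0,"az":0},
    {"grip":5,"tx":3,"ty":-0.85,"tz":0,"ax":0,"ay":0,"az":0},
    {"grip":5,"tx":2.5,"ty":-0.7,"tz":0,"ax":0,"ay":0,"az":0},
    {"grip":5,"tx":1.4,"ty":-0.4,"tz":0,"ax":0,"ay":0,"az":0},
    {"grip":5,"tx":0,"ty":0,"tz":0,"ax":0,"ay":0,"az":0}
  ]
}}

```text
time: 16.48
tool_pos: [534.6, -57.3, 187.7]
tcp_rot: [-180.0, -0.0, 169.6]
ft_force: [-0.9, 0.1, -0.1]
finger_gap: 50.1
```

Emit:
{"name": "step_arm", "arguments": {
  "plan": [
    {"grip":5,"tx":0,"ty":0,"tz":1.5,"ax":0,"ay":0,"az":0},
    {"grip":5,"tx":0,"ty":0,"tz":3.5,"ax":0,"ay":0,"az":0},
    {"grip":5,"tx":0,"ty":0,"tz":3.5,"ax":0,"ay":0,"az":0},
    {"grip":5,"tx":0,"ty":0,"tz":2,"ax":0,"ay":0,"az":0},
    {"grip":5,"tx":0,"ty":0,"tz":0.5,"ax":0,"ay":0,"az":0},
    {"grip":5,"tx":0,"ty":0,"tz":0,"ax":0,"ay":0,"az":0}
  ]
}}

```text
time: 16.98
tool_pos: [535.8, -56.8, 75.9]
tcp_rot: [180.0, -0.2, 169.6]
ft_force: [-0.2, -0.0, 0.8]
finger_gap: 49.9
```

Emit:
{"name": "step_arm", "arguments": {
  "plan": [
    {"grip":1,"tx":0,"ty":0,"tz":0,"ax":0,"ay":0,"az":0},
    {"grip":1,"tx":0,"ty":0,"tz":0,"ax":0,"ay":0,"az":0},
    {"grip":1,"tx":0,"ty":0,"tz":0,"ax":0,"ay":0,"az":0},
    {"grip":1,"tx":0,"ty":0,"tz":0,"ax":0,"ay":0,"az":0},
    {"grip":1,"tx":0,"ty":0,"tz":0,"ax":0,"ay":0,"az":0},
    {"grip":1,"tx":0,"ty":0,"tz":0,"ax":0,"ay":0,"az":0}
  ]
}}

```text
time: 17.48
tool_pos: [538.9, -57.5, 80.3]
tcp_rot: [-180.0, 0.3, 169.6]
ft_force: [0.6, 0.6, 6.8]
finger_gap: 19.2
```

Emit:
{"name": "step_arm", "arguments": {
  "plan": [
    {"grip":1,"tx":-0.21,"ty":0.41,"tz":0,"ax":0,"ay":0,"az":0},
    {"grip":1,"tx":-0.5,"ty":1.0,"tz":0,"ax":0,"ay":0,"az":0},
    {"grip":1,"tx":-0.6,"ty":1.2,"tz":0,"ax":0,"ay":0,"az":0},
    {"grip":1,"tx":-0.5,"ty":1.0,"tz":0,"ax":0,"ay":0,"az":0},
    {"grip":1,"tx":-0.3,"ty":0.5,"tz":0,"ax":0,"ay":0,"az":0},
    {"grip":1,"tx":0,"ty":0,"tz":0,"ax":0,"ay":0,"az":0},
    {"grip":1,"tx":0,"ty":0,"tz":0,"ax":0,"ay":0,"az":0}
  ]
}}

```text
time: 18.07
tool_pos: [567.5, -20.1, 80.3]
tcp_rot: [180.0, 0.3, 169.7]
ft_force: [1.5, 1.2, 5.2]
finger_gap: 18.5
```

Emit:
{"name": "step_arm", "arguments": {
  "plan": [
    {"grip":2.6,"tx":0,"ty":0,"tz":0,"ax":0,"ay":0,"az":0},
    {"grip":4,"tx":0,"ty":0,"tz":0,"ax":0,"ay":0,"az":0},
    {"grip":8.5,"tx":0,"ty":0,"tz":-0.5,"ax":0,"ay":0,"az":0},
    {"grip":8.5,"tx":0,"ty":0,"tz":-3,"ax":0,"ay":0,"az":0},
    {"grip":8.5,"tx":0,"ty":0,"tz":-3,"ax":0,"ay":0,"az":0},
    {"grip":8.5,"tx":0,"ty":0,"tz":-3,"ax":0,"ay":0,"az":0},
    {"grip":8.5,"tx":0,"ty":0,"tz":-1,"ax":0,"ay":0,"az":0},
    {"grip":8.5,"tx":0,"ty":0,"tz":0,"ax":0,"ay":0,"az":0}
  ]
}}

```text
time: 18.73
tool_pos: [567.4, -20.9, 187.4]
tcp_rot: [180.0, 0.4, 169.6]
ft_force: [0.5, -0.4, -0.3]
finger_gap: 84.8
```

Emit:
{"name": "step_arm", "arguments": {
  "plan": [
    {"grip":8.5,"tx":0,"ty":0,"tz":0,"ax":0,"ay":0,"az":0}
  ]
}}

```text
time: 18.82
tool_pos: [565.4, -20.6, 183.2]
tcp_rot: [180.0, 0.1, 169.6]
ft_force: [1.0, -0.1, -0.5]
finger_gap: 85.4
```

Run:
```python
from h import *
s=shot('w14');crop('w14','w14c',180,150,340,290,5)
s=shot('s14','side');crop('s14','s14c',270,140,340,220,7)
```

```text
18.8167 [565.4 -20.6 183.2] [1.8000e+02 7.0000e-02 1.6962e+02] [ -7.3   3.7  94.4  -0.   81.9 -86.9] 2.36 [ 1.  -0.1 -0.5] 85.4
18.8667 [564.5 -20.5 181.7] [-1.7999e+02 -8.0000e-02  1.6962e+02] [ -7.3   3.7  94.5  -0.   81.9 -86.9] 1.31 [-0.2 -1.1 -0.3] 84.8
```

View pics/w14c.png

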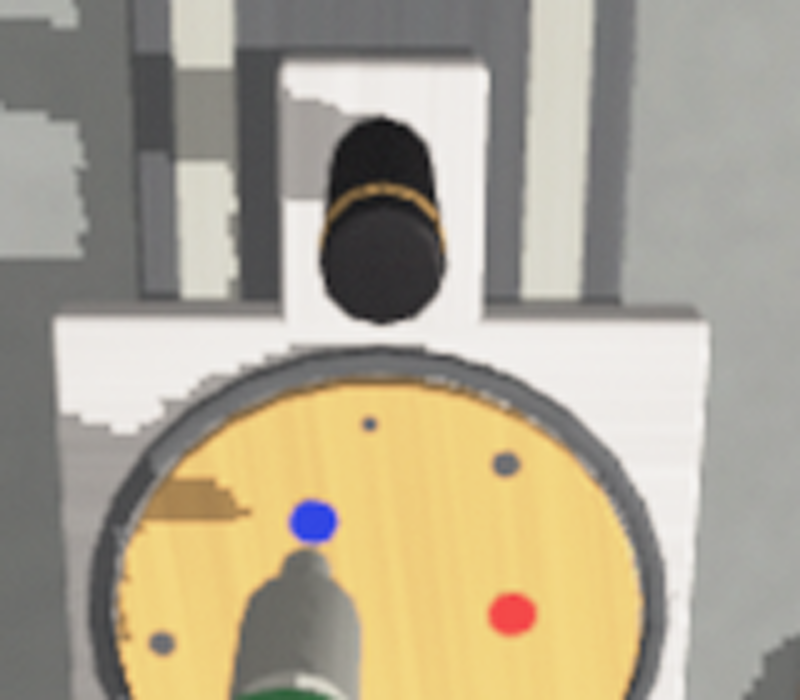

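View pics/s14c.png

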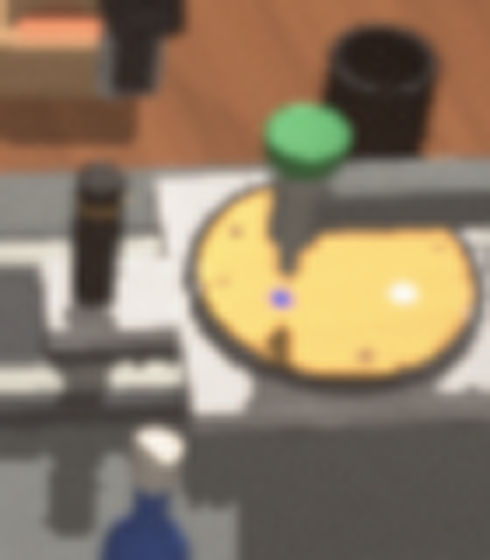

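Run:
```python
from h import *
s=st('w14');f=lambda u,v:sc(u,v,180,150,5)
for n,p,z in (('tip',(307,545),63),('blue',(313,522),52),('red',(513,614),52)): rel(n,onz('wrist',f(*p),z,s))
f=lambda u,v:sc(u,v,270,140,7)
for n,p,z in (('blue',(282,299),52),): rel(n,onz('side',f(*p),z))
```

```text
tip [635.  -48.1  63. ] stage 2.6 -0.1
blue [635.9 -47.5  52. ] stage 3.5 0.6
red [664.2 -10.9  52. ] stage 24.7 41.8
blue [635.  -47.3  52. ] stage 2.5 0.7
```

Emit:
{"name": "step_arm", "arguments": {
  "plan": [
    {"grip":0,"tx":-0.8,"ty":-0.15,"tz":0,"ax":0,"ay":0,"az":0},
    {"grip":0,"tx":-2.2,"ty":-0.42,"tz":0,"ax":0,"ay":0,"az":0},
    {"grip":0,"tx":-2.6,"ty":-0.5,"tz":0,"ax":0,"ay":0,"az":0},
    {"grip":0,"tx":-1.5,"ty":-0.28,"tz":0,"ax":0,"ay":0,"az":0},
    {"grip":0,"tx":-0.3,"ty":-0.06,"tz":0,"ax":0,"ay":0,"az":0},
    {"grip":0,"tx":0,"ty":0,"tz":1,"ax":0,"ay":0,"az":0},
    {"grip":0,"tx":0,"ty":0,"tz":1,"ax":0,"ay":0,"az":0},
    {"grip":0,"tx":0,"ty":0,"tz":0,"ax":0,"ay":0,"az":0}
  ]
}}

```text
time: 19.58
tool_pos: [632.7, -47.0, 158.4]
tcp_rot: [-180.0, -0.4, 169.6]
ft_force: [-0.6, -0.1, -1.3]
finger_gap: -0.2
```

Emit:
{"name": "step_arm", "arguments": {
  "plan": [
    {"grip":0,"tx":0,"ty":0,"tz":0,"ax":0,"ay":0,"az":0},
    {"grip":0,"tx":0,"ty":0,"tz":0,"ax":0,"ay":0,"az":0},
    {"grip":0,"tx":0,"ty":0,"tz":0,"ax":0,"ay":0,"az":0}
  ]
}}

```text
time: 19.83
tool_pos: [635.3, -47.5, 163.3]
tcp_rot: [180.0, 0.0, 169.6]
ft_force: [-0.0, 0.1, -0.2]
finger_gap: -0.1
```

Emit:
{"name": "step_arm", "arguments": {
  "plan": [
    {"grip":0,"tx":0,"ty":0,"tz":1,"ax":0,"ay":0,"az":0},
    {"grip":0,"tx":0,"ty":0,"tz":0.6,"ax":0,"ay":0,"az":0},
    {"grip":0,"tx":0,"ty":0,"tz":0.4,"ax":0,"ay":0,"az":0},
    {"grip":0,"tx":0,"ty":0,"tz":0.3,"ax":0,"ay":0,"az":0},
    {"grip":0,"tx":0,"ty":0,"tz":0.3,"ax":0,"ay":0,"az":0},
    {"grip":0,"tx":0,"ty":0,"tz":0.2,"ax":0,"ay":0,"az":0},
    {"grip":0,"tx":0,"ty":0,"tz":0,"ax":0,"ay":0,"az":0},
    {"grip":0,"tx":0,"ty":0,"tz":0,"ax":0,"ay":0,"az":0}
  ]
}}

```text
time: 20.5
tool_pos: [635.3, -47.7, 135.2]
tcp_rot: [-180.0, -0.0, 169.6]
ft_force: [-3.2, 0.6, 4.6]
finger_gap: -0.1
```

Emit:
{"name": "step_arm", "arguments": {
  "plan": [
    {"grip":0,"tx":0,"ty":0,"tz":0.2,"ax":0,"ay":0,"az":0},
    {"grip":0,"tx":0,"ty":0,"tz":0,"ax":0,"ay":0,"az":0},
    {"grip":0,"tx":0,"ty":0,"tz":0,"ax":0,"ay":0,"az":0}
  ]
}}

```text
time: 20.75
tool_pos: [635.7, -47.7, 135.0]
tcp_rot: [-180.0, 0.1, 169.6]
ft_force: [-8.8, 1.2, 14.3]
finger_gap: -0.1
```

Emit:
{"name": "step_arm", "arguments": {
  "plan": [
    {"grip":0,"tx":0,"ty":0,"tz":-1.5,"ax":0,"ay":0,"az":0},
    {"grip":0,"tx":0,"ty":0,"tz":-2.5,"ax":0,"ay":0,"az":0},
    {"grip":2,"tx":0.5,"ty":0.1,"tz":-1.5,"ax":0,"ay":0,"az":0},
    {"grip":5,"tx":1.5,"ty":0.32,"tz":0,"ax":0,"ay":0,"az":0},
    {"grip":5,"tx":2.3,"ty":0.47,"tz":0,"ax":0,"ay":0,"az":0},
    {"grip":5,"tx":1.8,"ty":0.37,"tz":0,"ax":0,"ay":0,"az":0},
    {"grip":5,"tx":1,"ty":0.2,"tz":0,"ax":0,"ay":0,"az":0},
    {"grip":5,"tx":0,"ty":0,"tz":0,"ax":0,"ay":0,"az":0}
  ]
}}

```text
time: 21.42
tool_pos: [566.7, -19.7, 188.0]
tcp_rot: [180.0, -0.0, 169.7]
ft_force: [-0.5, 0.0, 0.2]
finger_gap: 49.7
```

Emit:
{"name": "step_arm", "arguments": {
  "plan": [
    {"grip":5,"tx":0,"ty":0,"tz":0,"ax":0,"ay":0,"az":0},
    {"grip":5,"tx":0,"ty":0,"tz":1.5,"ax":0,"ay":0,"az":0},
    {"grip":5,"tx":0,"ty":0,"tz":3.5,"ax":0,"ay":0,"az":0},
    {"grip":5,"tx":0,"ty":0,"tz":3.5,"ax":0,"ay":0,"az":0},
    {"grip":5,"tx":0,"ty":0,"tz":2,"ax":0,"ay":0,"az":0},
    {"grip":5,"tx":0,"ty":0,"tz":0.5,"ax":0,"ay":0,"az":0},
    {"grip":5,"tx":0,"ty":0,"tz":0,"ax":0,"ay":0,"az":0}
  ]
}}

```text
time: 22.0
tool_pos: [567.1, -20.7, 75.7]
tcp_rot: [-180.0, -0.2, 169.6]
ft_force: [-0.2, 0.4, -0.1]
finger_gap: 50.2
```

Emit:
{"name": "step_arm", "arguments": {
  "plan": [
    {"grip":1,"tx":0,"ty":0,"tz":0,"ax":0,"ay":0,"az":0},
    {"grip":1,"tx":0,"ty":0,"tz":0,"ax":0,"ay":0,"az":0},
    {"grip":1,"tx":0,"ty":0,"tz":0,"ax":0,"ay":0,"az":0},
    {"grip":1,"tx":0,"ty":0,"tz":0,"ax":0,"ay":0,"az":0},
    {"grip":1,"tx":0,"ty":0,"tz":0,"ax":0,"ay":0,"az":0},
    {"grip":1,"tx":0,"ty":0,"tz":0,"ax":0,"ay":0,"az":0}
  ]
}}

```text
time: 22.5
tool_pos: [570.1, -20.8, 80.4]
tcp_rot: [180.0, 0.3, 169.6]
ft_force: [-0.2, -0.7, 6.0]
finger_gap: 19.1
```

Emit:
{"name": "step_arm", "arguments": {
  "plan": [
    {"grip":1,"tx":0.4,"ty":-0.02,"tz":0,"ax":0,"ay":0,"az":0},
    {"grip":1,"tx":1,"ty":-0.02,"tz":0,"ax":0,"ay":0,"az":0},
    {"grip":1,"tx":1.5,"ty":-0.02,"tz":0,"ax":0,"ay":0,"az":0},
    {"grip":1,"tx":1.4,"ty":0,"tz":0,"ax":0,"ay":0,"az":0},
    {"grip":1,"tx":0.7,"ty":0,"tz":0,"ax":0,"ay":0,"az":0},
    {"grip":1,"tx":0,"ty":0,"tz":0,"ax":0,"ay":0,"az":0},
    {"grip":1,"tx":0,"ty":0,"tz":0,"ax":0,"ay":0,"az":0}
  ]
}}

```text
time: 23.08
tool_pos: [520.1, -12.0, 80.3]
tcp_rot: [180.0, 0.2, 169.6]
ft_force: [-0.8, 0.6, 8.7]
finger_gap: 19.1
```

Emit:
{"name": "step_arm", "arguments": {
  "plan": [
    {"grip":2.6,"tx":0,"ty":0,"tz":0,"ax":0,"ay":0,"az":0},
    {"grip":4,"tx":0,"ty":0,"tz":0,"ax":0,"ay":0,"az":0},
    {"grip":8.5,"tx":0,"ty":0,"tz":-0.5,"ax":0,"ay":0,"az":0},
    {"grip":8.5,"tx":0,"ty":0,"tz":-3,"ax":0,"ay":0,"az":0},
    {"grip":8.5,"tx":0,"ty":0,"tz":-3,"ax":0,"ay":0,"az":0},
    {"grip":8.5,"tx":0,"ty":0,"tz":-3,"ax":0,"ay":0,"az":0},
    {"grip":8.5,"tx":0,"ty":0,"tz":-1,"ax":0,"ay":0,"az":0},
    {"grip":8.5,"tx":0,"ty":0,"tz":0,"ax":0,"ay":0,"az":0}
  ]
}}

```text
time: 23.75
tool_pos: [521.1, -12.5, 187.0]
tcp_rot: [180.0, 0.4, 169.6]
ft_force: [-0.5, -0.1, 0.4]
finger_gap: 85.1
```

Emit:
{"name": "step_arm", "arguments": {
  "plan": [
    {"grip":8.5,"tx":0,"ty":0,"tz":0,"ax":0,"ay":0,"az":0},
    {"grip":8.5,"tx":0,"ty":0,"tz":0,"ax":0,"ay":0,"az":0}
  ]
}}

```text
time: 23.92
tool_pos: [517.9, -12.1, 181.1]
tcp_rot: [-180.0, -0.1, 169.6]
ft_force: [-0.4, -0.6, -0.7]
finger_gap: 85.1
```

Run:
```python
from h import *
s=shot('w15');crop('w15','w15c',180,190,340,330,5)
s=shot('s15','side');crop('s15','s15c',270,140,340,220,7)
```

```text
23.9167 [517.9 -12.1 181.1] [-1.7999e+02 -1.4000e-01  1.6963e+02] [ -7.   -3.5 101.7  -0.   81.9 -86.6] 0.73 [-0.4 -0.6 -0.7] 85.1
23.9667 [517.6 -12.  180.7] [-179.99   -0.19  169.63] [ -7.   -3.4 101.8  -0.   81.9 -86.6] 0.29 [ 0.4 -0.   0.4] 85.3
```

View pics/w15c.png

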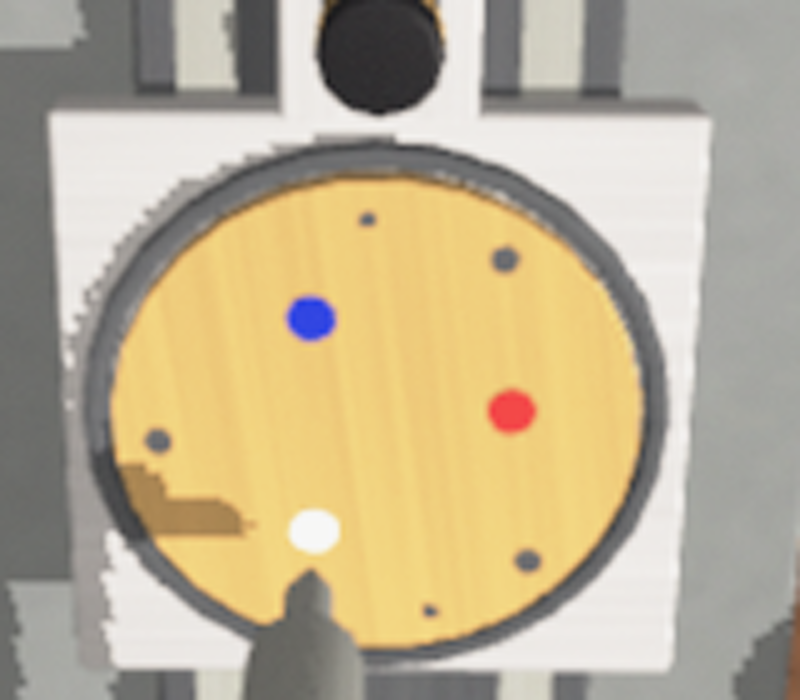

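View pics/s15c.png

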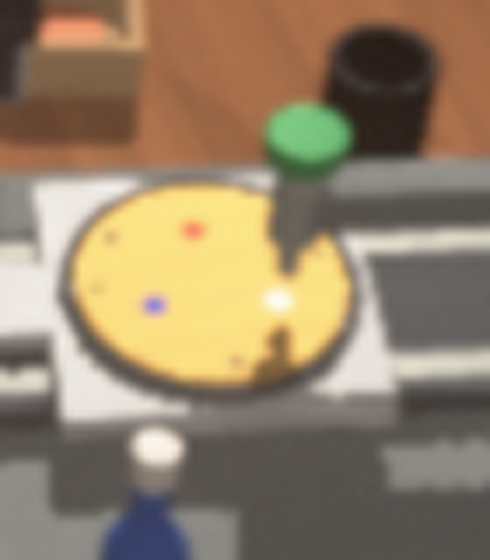

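Run:
```python
from h import *
s=st('w15');f=lambda u,v:sc(u,v,180,190,5)
for n,p,z in (('tip',(313,571),63),('white',(314,531),52),('blue',(311,318),52)): rel(n,onz('wrist',f(*p),z,s))
f=lambda u,v:sc(u,v,270,140,7)
for n,p,z in (('white',(278,299),52),): rel(n,onz('side',f(*p),z))
```

```text
tip [636.3 -47.8  63. ] stage 3.9 0.4
white [634.6 -47.7  52. ] stage 2.2 0.2
blue [585.8 -38.8  52. ] stage -47.4 0.2
white [633.5 -46.9  52. ] stage 0.9 0.7
```

Emit:
{"name": "step_arm", "arguments": {
  "plan": [
    {"grip":0,"tx":-1,"ty":-0.12,"tz":0,"ax":0,"ay":0,"az":0},
    {"grip":0,"tx":-2.5,"ty":-0.28,"tz":0,"ax":0,"ay":0,"az":0},
    {"grip":0,"tx":-3.2,"ty":-0.37,"tz":0,"ax":0,"ay":0,"az":0},
    {"grip":0,"tx":-3,"ty":-0.34,"tz":0,"ax":0,"ay":0,"az":0},
    {"grip":0,"tx":-2,"ty":-0.23,"tz":0,"ax":0,"ay":0,"az":0},
    {"grip":0,"tx":-0.5,"ty":-0.05,"tz":0.5,"ax":0,"ay":0,"az":0},
    {"grip":0,"tx":0,"ty":0,"tz":1,"ax":0,"ay":0,"az":0},
    {"grip":0,"tx":0,"ty":0,"tz":0,"ax":0,"ay":0,"az":0}
  ]
}}

```text
time: 24.68
tool_pos: [633.9, -47.3, 163.5]
tcp_rot: [-180.0, -0.4, 169.6]
ft_force: [-0.9, 0.2, -1.2]
finger_gap: -0.0
```

Emit:
{"name": "step_arm", "arguments": {
  "plan": [
    {"grip":0,"tx":0,"ty":0,"tz":0,"ax":0,"ay":0,"az":0},
    {"grip":0,"tx":0,"ty":0,"tz":0,"ax":0,"ay":0,"az":0},
    {"grip":0,"tx":0,"ty":0,"tz":0,"ax":0,"ay":0,"az":0},
    {"grip":0,"tx":0,"ty":0,"tz":0,"ax":0,"ay":0,"az":0}
  ]
}}

```text
time: 25.02
tool_pos: [636.3, -47.5, 168.6]
tcp_rot: [180.0, 0.1, 169.6]
ft_force: [0.6, 0.0, -0.1]
finger_gap: 0.3
```

Emit:
{"name": "step_arm", "arguments": {
  "plan": [
    {"grip":0,"tx":0.15,"ty":0,"tz":1.2,"ax":0,"ay":0,"az":0},
    {"grip":0,"tx":0,"ty":0,"tz":0.8,"ax":0,"ay":0,"az":0},
    {"grip":0,"tx":0,"ty":0,"tz":0.5,"ax":0,"ay":0,"az":0},
    {"grip":0,"tx":0,"ty":0,"tz":0.3,"ax":0,"ay":0,"az":0},
    {"grip":0,"tx":0,"ty":0,"tz":0.3,"ax":0,"ay":0,"az":0},
    {"grip":0,"tx":0,"ty":0,"tz":0.2,"ax":0,"ay":0,"az":0},
    {"grip":0,"tx":0,"ty":0,"tz":0,"ax":0,"ay":0,"az":0},
    {"grip":0,"tx":0,"ty":0,"tz":0,"ax":0,"ay":0,"az":0}
  ]
}}

```text
time: 25.68
tool_pos: [634.9, -47.5, 135.3]
tcp_rot: [-180.0, -0.0, 169.6]
ft_force: [-3.1, 0.6, 4.8]
finger_gap: -0.1
```

Emit:
{"name": "step_arm", "arguments": {
  "plan": [
    {"grip":0,"tx":0,"ty":0,"tz":0.2,"ax":0,"ay":0,"az":0},
    {"grip":0,"tx":0,"ty":0,"tz":0,"ax":0,"ay":0,"az":0},
    {"grip":0,"tx":0,"ty":0,"tz":0,"ax":0,"ay":0,"az":0}
  ]
}}

```text
time: 25.93
tool_pos: [635.2, -47.5, 135.0]
tcp_rot: [-180.0, 0.1, 169.6]
ft_force: [-8.1, 1.4, 14.6]
finger_gap: -0.2
```

Fully down again (135.0 mm, 14.6 N). Retreat up and back, then a final look.

Emit:
{"name": "step_arm", "arguments": {
  "plan": [
    {"grip":0,"tx":0,"ty":0,"tz":-1.5,"ax":0,"ay":0,"az":0},
    {"grip":0,"tx":0,"ty":0,"tz":-3,"ax":0,"ay":0,"az":0},
    {"grip":0,"tx":0,"ty":0,"tz":-3.5,"ax":0,"ay":0,"az":0},
    {"grip":0,"tx":2,"ty":0,"tz":-2,"ax":0,"ay":0,"az":0},
    {"grip":8.5,"tx":3,"ty":0,"tz":0,"ax":0,"ay":0,"az":0},
    {"grip":8.5,"tx":3,"ty":0,"tz":0,"ax":0,"ay":0,"az":0},
    {"grip":8.5,"tx":2.5,"ty":0,"tz":0,"ax":0,"ay":0,"az":0},
    {"grip":8.5,"tx":1,"ty":0,"tz":0,"ax":0,"ay":0,"az":0}
  ]
}}

```text
time: 26.6
tool_pos: [519.6, -26.3, 232.8]
tcp_rot: [-180.0, -0.0, 169.6]
ft_force: [-0.2, -0.6, -0.4]
finger_gap: 48.4
```

Emit:
{"name": "step_arm", "arguments": {
  "plan": [
    {"grip":8.5,"tx":0,"ty":0,"tz":0,"ax":0,"ay":0,"az":0},
    {"grip":8.5,"tx":0,"ty":0,"tz":0,"ax":0,"ay":0,"az":0},
    {"grip":8.5,"tx":0,"ty":0,"tz":0,"ax":0,"ay":0,"az":0}
  ]
}}

```text
time: 26.85
tool_pos: [522.5, -27.0, 233.0]
tcp_rot: [-180.0, 0.1, 169.6]
ft_force: [0.2, 0.2, -1.0]
finger_gap: 83.5
```

Run:
```python
from h import *
s=shot('w16');s=shot('s16','side');crop('w16','w16c',180,190,340,330,5)
```

```text
26.85 [522.5 -27.  233. ] [-1.8000e+02  5.0000e-02  1.6963e+02] [ -8.6  -4.6  97.3  -0.   87.2 -88.2] 0.87 [ 0.2  0.2 -1. ] 83.5
26.9 [522.6 -27.  232.8] [-1.8000e+02  3.0000e-02  1.6962e+02] [ -8.6  -4.5  97.3  -0.   87.2 -88.2] 0.45 [ 0.5 -1.2 -0.2] 84.8
```

View pics/w16.png

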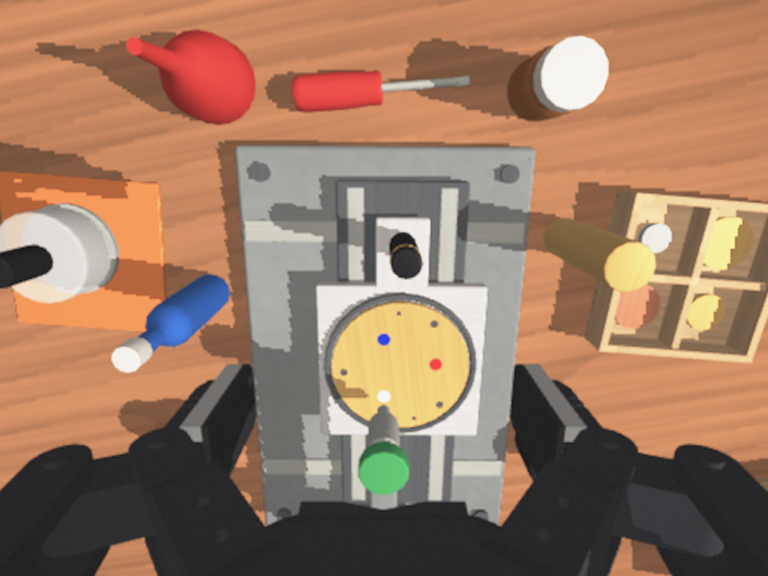

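View pics/s16.png

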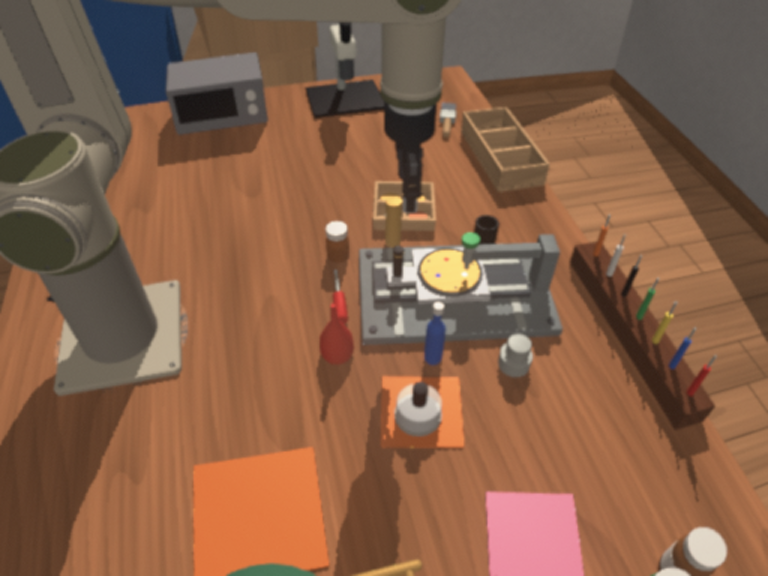

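View pics/w16c.png

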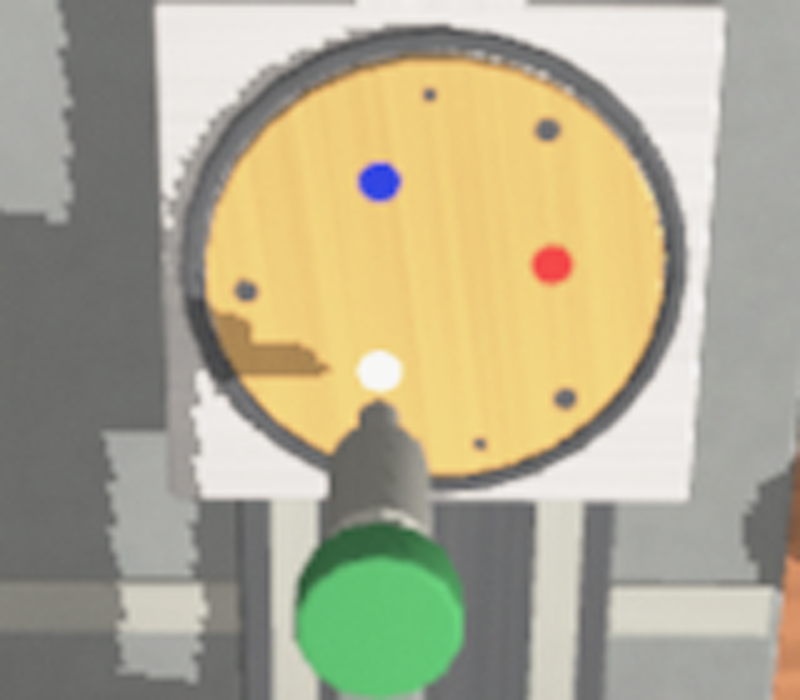

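Run:
```python
from h import *
s=st('w16');f=lambda u,v:sc(u,v,180,190,5)
for n,p,z in (('tip',(378,402),63),('white',(379,371),52)): rel(n,onz('wrist',f(*p),z,s))
print(hand_in())
```

```text
tip [636.3 -48.4  63. ] stage 4.0 -0.1
white [634.5 -47.8  52. ] stage 2.1 0.1
the job is handed in; nothing more can be done
None
```

The job is done and handed in at about 27 s of the 72 s. The dust cover stands on the orange pad, and red, blue and white were recorded in that order. The carrier stays with the white dot under the pointer.

- **Cover:** I lifted it by its knob and set it on the smaller orange pad, about 10 mm from the pad centre. The final pictures show it upright and wholly on the pad.
- **Dots:** I moved the carrier by its gripped handle. Before each press the wrist camera put the dot centre 0.3 mm (red), 1.1 mm (blue) and 1.7 mm (white) from the tip, against a 5 mm limit. After the last press, white was still about 1.9 mm off.
- **Cap:** Each press stopped at about 135 mm, which is the full 8 mm of travel, at about 14 N. The cap was up again in the last pictures.
- **Other things:** In the last side and wrist pictures the other bench items look undisturbed.
- **One disagreement:** For red, the blurred side view put the tip about 5 mm from the dot, where the wrist view showed 0.3 mm. I trusted the sharper wrist view. With the cap pressed, the side picture shows the tip at the red dot. For blue and white I used the side view only for the dot, which it placed within about 1.5 mm of the wrist view.

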